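# Make the camera rig ready: lens on, rods in

### The arm

A 6-joint arm with a two-finger parallel gripper is mounted at the origin on the work surface. World frame = base frame: x ahead of the robot, y to its left, z up, the work surface at z = 0. Lengths are in m, angles in rad, forces in N, time in s.
With the tool pointing down it reaches from about 0.25 to 0.775 m from the base axis. Payload 4 kg.
Tool frame: the origin (TCP) lies between the finger pads; the fingertips stand 25 mm ahead of it and the grasp point (between the pads) lies 6 mm ahead of it (robot.tip_reach is the z of the fingertips in the tool frame, in m); z points along the fingers, y is the line along which they close (so a half turn about z gives the same grasp; the last joint's range is limited). The gripper opens to 94 mm and grips with 3 to 60 N. Pads are 16 mm wide; open, the fingers measure 119 mm over their backs; the gripper's body (75 mm by 177 mm) begins 78 mm behind the grasp point.
Start: joints at [1.123, 0.087, 1.371, -0, 1.684, -0.103], TCP at [0.186, 0.518, 0.231] pointing down, gripper open.
Joint ranges: [-3.1, 3.1], [-0.76, 2.03], [0.27, 2.55], [-1.08, 4.22], [0.17, 2.65], [-2.57, 2.57]. Speed limits (rad/s): [2.79, 2.79, 3.14, 3.14, 3.14, 3.14].

### API

Orientations are given as [roll, pitch, yaw] about the fixed x, y, z axes, in that order (R = Rz(yaw) Ry(pitch) Rx(roll)).
In Python, from bench import robot gives the robot as it stands. The module is installed in compiled form; this text tells all that it offers.
- The arm moves only by the shell command python3 -m handwheel 'ROWS'. ROWS is JSON, a list of rows, each a list of 3 entries, a list of its own where there are three numbers: the turn, a rotation vector about the world's x, y, z in units of 90 degrees (1.0 is 90 degrees), then the shift along the world's x, y, z in units of 0.05 m (1.0 is 0.05 m), then the closure, from 0 (fully open) to 1 (shut). A call has 1 to 5 rows; each row shifts and turns the commanded pose from where the row before left it; what a row does not reach is not made up. A row lasts 1/10 s, in which the tool goes at most 50 mm and 8.59 degrees, less where a joint would pass 70% of its speed; a pose out of reach is approached as far as the arm can. A call with a number of a shift or a turn outside -1 to 1 is refused whole. A call with a gripper value outside its range is refused whole. The fingers move at their own pace and stop on an object; the grip force is fixed at half the most. Time passes only in rows, so rows that do not move let the fingers close. It gives the time, the measured TCP pose, the force, the opening and the grip force at its end, in the units of the state.
- robot.get_obs(): the state, without advancing time (a new reading comes with each control period).
- robot.snapshot(name): name is "side" or "top"; returns (picture, depth): 480x640x3 uint8, red, green, blue; 480x640 float32, m along the optical axis (not along the pixel's ray), 0 where there is no reading.
- robot.calibration(name): a dict with "mtx" (3x3 intrinsics, pixels), "D" ([k1, k2, p1, p2, k3] as OpenCV has them; the pictures are not rectified), "extrinsics" (4x4, takes a point from camera to world coordinates). Camera axes: x right, y down, z forward; pixel columns grow to the right and rows downward; lengths in m; the calibration is good to about 2 mm. A picture is of the moment at which its call begins. calibration takes no time and is no camera call.
- robot.close_job(): hands the job in; it is judged then, once.
Trained networks look in the newest picture that a camera, given by its name, has taken for a name from the list of things; names that differ only in an ending like _2 or _b are one class to them, and where a whole thing is asked for, a point or a joint stands for the part that bears it (a point fixed in the world has none). Each returns a list of dicts, best first, with "p" (0 to 1); they miss things now and then, are a little off and sometimes report something else, mostly with a low value. They report only what shows in the picture. A call takes as long as a camera call. They do not tell look-alikes from the thing itself.
- robot.boxes_of(query, camera): "bbox" ([left, top, right, bottom] in pixels, round what is visible of it).
The state is a dict: "time": time; "joint_positions": joint angles; "qvel": joint speeds; "joint_torque": joint torques, N m; "tool_pos": TCP position; "ee_rot": TCP orientation; "wrist_force": force on the tool from outside, world axes, zero at the start; "wrist_torque": the same for the moment, N m; "width": finger opening in m; "finger_force": force on a finger pad.
Only numpy, scipy, OpenCV 4.12 (cv2) and the standard library are available. Lean on these libraries where they do the work, as an engineer would, in place of code of your own. Each camera call takes 0.05 s, during which the arm holds its last target. There are 200 camera calls.

### The job

Get the camera package ready for the shoot: release the locking ring of the camera's mount, take the cap off and put it in the parts tray, set the lens on the mount with its ears passing between the ring's lugs, and turn the ring a quarter turn clockwise until it clicks locked. Slide every support rod that lies on the bench fully home into a socket of the rod baseplate, so that its collar meets the block and the side plunger snaps into its groove; the rods may go in any sockets and before or after the lens. Keep the lens upright and leave the other things where they are.

Things in the scene. Friction and masses are not known exactly. Their poses are not given: they have to be found in the camera images.
- socket_a (a point): Socket a of the rod baseplate: centre of a bore's mouth, in its +y face, +x side, 50 mm above the bench. Axes as the baseplate's, z up: a rod goes in along -y. The baseplate is fixed: an aluminium block 112 x 136 mm (x, y), 30 to 70 mm above the bench, on a foot 116 x 150 x 10 mm. Four blind level bores, 21.6 mm wide and 63 mm deep, two in each y face, 70 mm apart.
- socket_b (a point): Socket b of the rod baseplate: centre of a bore's mouth, in its +y face, -x side, 50 mm above the bench. Axes as the baseplate's, z up: a rod goes in along -y. Each bore has a spring plunger in its outer side (+x or -x), 30 mm behind the mouth, with a black pull knob that stands out up to 80 mm from the block's middle.
- socket_c (a point): Socket c of the rod baseplate: centre of a bore's mouth, in its -y face, +x side, 50 mm above the bench. Axes as the baseplate's, z up: a rod goes in along +y. See socket_a.
- socket_d (a point): Socket d of the rod baseplate: centre of a bore's mouth, in its -y face, -x side, 50 mm above the bench. Axes as the baseplate's, z up: a rod goes in along +y. See socket_a.
- plunger_a (a joint): Plunger of socket a, m: 0 when the bore is empty (its ball stands 4.5 mm into the bore), 0.002 to 0.003 while it rides on a rod's round part, about 0.0005 once snapped into the groove of a rod that is fully home. Spring 3 to 6 N; pushing a rod in takes 4 to 10 N.
- plunger_b (a joint): Plunger of socket b, m: 0 when the bore is empty (its ball stands 4.5 mm into the bore), 0.002 to 0.003 while it rides on a rod's round part, about 0.0005 once snapped into the groove of a rod that is fully home. Spring 3 to 6 N; pushing a rod in takes 4 to 10 N.
- plunger_c (a joint): Plunger of socket c, m: 0 when the bore is empty (its ball stands 4.5 mm into the bore), 0.002 to 0.003 while it rides on a rod's round part, about 0.0005 once snapped into the groove of a rod that is fully home. Spring 3 to 6 N; pushing a rod in takes 4 to 10 N.
- plunger_d (a joint): Plunger of socket d, m: 0 when the bore is empty (its ball stands 4.5 mm into the bore), 0.002 to 0.003 while it rides on a rod's round part, about 0.0005 once snapped into the groove of a rod that is fully home. Spring 3 to 6 N; pushing a rod in takes 4 to 10 N.
- rod1_mid (a point): Support rod 1, 165 mm long, 0.2 kg, may be absent. Point at its middle, x along it. A square collar, 45 mm long, 26 x 26 mm; at each end of it a round spigot, 20 mm wide, 60 mm long, tapered nose, groove 30 mm from the collar. Both ends alike. Lies on its collar, middle 13 mm up. Fully home: collar meets the block, middle 22.5 mm in front of the socket's mouth.
- rod2_mid (a point): Support rod 2, 165 mm long, 0.2 kg, may be absent. Point at its middle, x along it. A square collar, 45 mm long, 26 x 26 mm; at each end of it a round spigot, 20 mm wide, 60 mm long, tapered nose, groove 30 mm from the collar. Both ends alike. Lies on its collar, middle 13 mm up. Fully home: collar meets the block, middle 22.5 mm in front of the socket's mouth.
- rod3_mid (a point): Support rod 3, 165 mm long, 0.2 kg, may be absent. Point at its middle, x along it. A square collar, 45 mm long, 26 x 26 mm; at each end of it a round spigot, 20 mm wide, 60 mm long, tapered nose, groove 30 mm from the collar. Both ends alike. Lies on its collar, middle 13 mm up. Fully home: collar meets the block, middle 22.5 mm in front of the socket's mouth.
- rod4_mid (a point): Support rod 4, 165 mm long, 0.2 kg, may be absent. Point at its middle, x along it. A square collar, 45 mm long, 26 x 26 mm; at each end of it a round spigot, 20 mm wide, 60 mm long, tapered nose, groove 30 mm from the collar. Both ends alike. Lies on its collar, middle 13 mm up. Fully home: collar meets the block, middle 22.5 mm in front of the socket's mouth.
- mount (a point): Camera lying on its back, fixed: body 130 x 110 mm (x, y; 154 x 130 with its cage, a hand grip to 88 mm on -y), 76 mm tall. Point at the middle of the lens mount's seat on its top, 76 mm above the bench; z up, axes as the camera's. The mount has a round throat 57 mm wide, 16 mm deep.
- ring (a joint): Locking ring of the mount, rad: 0 open, 1.57 locked (a quarter turn clockwise seen from above). A sprung click holds it beyond 1.3; up to 6 N at the stud turns it. Two lugs, 26 mm wide, reach in to 32 mm from the middle, 7.5 to 13 mm above the seat: along the mount's +y and -y when open, +x and -x when locked. 108 mm across, 13 mm tall.
- ring_stud (a point): Upright round finger stud on the ring's wing, 16 mm in diameter, from 4 to 44 mm above the seat; this point is on its axis 34 mm above the seat, 66 mm from the mount's middle. Open: it stands at 225 degrees in the mount's frame (between -x and -y); locked: at 135 degrees (between -x and +y).
- cap_mid (a point): Black mount cap, 52 mm tall, 80 g, at first on the mount under the locked ring. Point at its middle, 26 mm above its underside. A 5 mm boss goes into the throat; then a flange 60 mm wide with two ears along the cap's x (78 mm across, 24 mm wide), 5 to 10 mm above the underside; then a grip knob 36 mm in diameter up to 52 mm.
- lens_mid (a point): Lens, 78 mm tall, 0.4 kg, upright on its rear end. Point at its middle, z optical axis. From below: boss 52 mm wide, 8 mm long; flange 60 mm wide, 8 to 14 mm, with two ears along its x (78 mm across, 24 mm wide); barrel 64 mm wide, 24 to 78 mm. On the mount the ears lie along the mount's x (either way round), passing between the open lugs; its middle is then 31 mm above the seat.
- tray: Grey parts tray, fixed, 120 x 120 mm, walls 4 mm thick and 18 mm tall, floor 4 mm thick. Origin on the bench under its middle.
- battery: Camera battery, grey block 75 x 105 x 42 mm. Not part of the job.
- tape_roll: Roll of tape, 90 mm in diameter, 24 mm tall. Not part of the job.
- tape_measure: Yellow tape measure, 75 x 70 x 38 mm. Not part of the job.
- mic1: Small black wireless microphone, 44 x 62 x 20 mm. Not part of the job.
- blower: Rubber dust blower, 60 mm in diameter, 85 mm tall. Not part of the job.
- card_case: Flat black memory card case, 60 x 85 x 14 mm. Not part of the job.
Things that resemble listed ones, but are neither listed nor needed, are in the scene too. What is shaped like the part that bears cap_mid but pink or white is not meant. Leave any blue look-alike of the part that bears lens_mid alone.

How it is judged:
On the way, in this order (a step that is already met when the one before it is completed fails the run):
1. the locking ring is released (value of joint ring below 0.4 rad), for 0.1 s.
2. the cap is off the mount (horizontal distance between cap_mid and mount above 0.08 m), for 0.1 s.
3. the lens sits on the mount, the ring not yet locked (horizontal distance between lens_mid and mount below 0.006 m and z of lens_mid in the frame of mount below 0.034 m and angle between lens_mid's own z axis and vertical below 0.08 rad and angle between the x axis of lens_mid and the x axis of mount, either way round below 0.3 rad and value of joint ring below 0.8 rad), for 0.2 s.
At the end, for the whole second after the job is handed in: Lens seated (6 mm off the axis, 3 mm off the seat, tilt 0.08 rad, ears 0.3 rad off the mount's x at most), ring beyond 1.42 rad, cap in the tray, each present rod in a socket: collar within 3 mm of the face, 4 mm and 0.06 rad of the bore's axis, plunger under 1.7 mm (horizontal distance between lens_mid and mount below 0.006 m and z of lens_mid in the frame of mount below 0.034 m and angle between lens_mid's own z axis and vertical below 0.08 rad and angle between the x axis of lens_mid and the x axis of mount, either way round below 0.3 rad and value of joint ring above 1.42 rad and x of cap_mid in the frame of tray between -0.056 and 0.056 m and y of cap_mid in the frame of tray between -0.056 and 0.056 m and height (world z) of cap_mid below 0.055 m and ((x of rod1_mid in the frame of socket_a between -0.004 and 0.004 m and z of rod1_mid in the frame of socket_a between -0.004 and 0.004 m and y of rod1_mid in the frame of socket_a between 0.0205 and 0.0255 m and angle between the x axis of rod1_mid and the y axis of socket_a, either way round below 0.06 rad and value of joint plunger_a below 0.0017 m) or (x of rod1_mid in the frame of socket_b between -0.004 and 0.004 m and z of rod1_mid in the frame of socket_b between -0.004 and 0.004 m and y of rod1_mid in the frame of socket_b between 0.0205 and 0.0255 m and angle between the x axis of rod1_mid and the y axis of socket_b, either way round below 0.06 rad and value of joint plunger_b below 0.0017 m) or (x of rod1_mid in the frame of socket_c between -0.004 and 0.004 m and z of rod1_mid in the frame of socket_c between -0.004 and 0.004 m and y of rod1_mid in the frame of socket_c between -0.0255 and -0.0205 m and angle between the x axis of rod1_mid and the y axis of socket_c, either way round below 0.06 rad and value of joint plunger_c below 0.0017 m) or (x of rod1_mid in the frame of socket_d between -0.004 and 0.004 m and z of rod1_mid in the frame of socket_d between -0.004 and 0.004 m and y of rod1_mid in the frame of socket_d between -0.0255 and -0.0205 m and angle between the x axis of rod1_mid and the y axis of socket_d, either way round below 0.06 rad and value of joint plunger_d below 0.0017 m)) and ((x of rod2_mid in the frame of socket_a between -0.004 and 0.004 m and z of rod2_mid in the frame of socket_a between -0.004 and 0.004 m and y of rod2_mid in the frame of socket_a between 0.0205 and 0.0255 m and angle between the x axis of rod2_mid and the y axis of socket_a, either way round below 0.06 rad and value of joint plunger_a below 0.0017 m) or (x of rod2_mid in the frame of socket_b between -0.004 and 0.004 m and z of rod2_mid in the frame of socket_b between -0.004 and 0.004 m and y of rod2_mid in the frame of socket_b between 0.0205 and 0.0255 m and angle between the x axis of rod2_mid and the y axis of socket_b, either way round below 0.06 rad and value of joint plunger_b below 0.0017 m) or (x of rod2_mid in the frame of socket_c between -0.004 and 0.004 m and z of rod2_mid in the frame of socket_c between -0.004 and 0.004 m and y of rod2_mid in the frame of socket_c between -0.0255 and -0.0205 m and angle between the x axis of rod2_mid and the y axis of socket_c, either way round below 0.06 rad and value of joint plunger_c below 0.0017 m) or (x of rod2_mid in the frame of socket_d between -0.004 and 0.004 m and z of rod2_mid in the frame of socket_d between -0.004 and 0.004 m and y of rod2_mid in the frame of socket_d between -0.0255 and -0.0205 m and angle between the x axis of rod2_mid and the y axis of socket_d, either way round below 0.06 rad and value of joint plunger_d below 0.0017 m)) and ((x of rod3_mid in the frame of socket_a between -0.004 and 0.004 m and z of rod3_mid in the frame of socket_a between -0.004 and 0.004 m and y of rod3_mid in the frame of socket_a between 0.0205 and 0.0255 m and angle between the x axis of rod3_mid and the y axis of socket_a, either way round below 0.06 rad and value of joint plunger_a below 0.0017 m) or (x of rod3_mid in the frame of socket_b between -0.004 and 0.004 m and z of rod3_mid in the frame of socket_b between -0.004 and 0.004 m and y of rod3_mid in the frame of socket_b between 0.0205 and 0.0255 m and angle between the x axis of rod3_mid and the y axis of socket_b, either way round below 0.06 rad and value of joint plunger_b below 0.0017 m) or (x of rod3_mid in the frame of socket_c between -0.004 and 0.004 m and z of rod3_mid in the frame of socket_c between -0.004 and 0.004 m and y of rod3_mid in the frame of socket_c between -0.0255 and -0.0205 m and angle between the x axis of rod3_mid and the y axis of socket_c, either way round below 0.06 rad and value of joint plunger_c below 0.0017 m) or (x of rod3_mid in the frame of socket_d between -0.004 and 0.004 m and z of rod3_mid in the frame of socket_d between -0.004 and 0.004 m and y of rod3_mid in the frame of socket_d between -0.0255 and -0.0205 m and angle between the x axis of rod3_mid and the y axis of socket_d, either way round below 0.06 rad and value of joint plunger_d below 0.0017 m)) and ((x of rod4_mid in the frame of socket_a between -0.004 and 0.004 m and z of rod4_mid in the frame of socket_a between -0.004 and 0.004 m and y of rod4_mid in the frame of socket_a between 0.0205 and 0.0255 m and angle between the x axis of rod4_mid and the y axis of socket_a, either way round below 0.06 rad and value of joint plunger_a below 0.0017 m) or (x of rod4_mid in the frame of socket_b between -0.004 and 0.004 m and z of rod4_mid in the frame of socket_b between -0.004 and 0.004 m and y of rod4_mid in the frame of socket_b between 0.0205 and 0.0255 m and angle between the x axis of rod4_mid and the y axis of socket_b, either way round below 0.06 rad and value of joint plunger_b below 0.0017 m) or (x of rod4_mid in the frame of socket_c between -0.004 and 0.004 m and z of rod4_mid in the frame of socket_c between -0.004 and 0.004 m and y of rod4_mid in the frame of socket_c between -0.0255 and -0.0205 m and angle between the x axis of rod4_mid and the y axis of socket_c, either way round below 0.06 rad and value of joint plunger_c below 0.0017 m) or (x of rod4_mid in the frame of socket_d between -0.004 and 0.004 m and z of rod4_mid in the frame of socket_d between -0.004 and 0.004 m and y of rod4_mid in the frame of socket_d between -0.0255 and -0.0205 m and angle between the x axis of rod4_mid and the y axis of socket_d, either way round below 0.06 rad and value of joint plunger_d below 0.0017 m))); the robot touches nothing.
It fails at once if the lens is tipped over (angle between lens_mid's own z axis and vertical above 0.8 rad).
It fails at once if a thing that is not part of the job is pushed more than 6 cm (distance of any of battery, tape_roll, tape_measure, mic1, blower, card_case from where it was at the start of the episode above 0.06 m).
Of rod1, rod2, rod3, rod4 only 2 to 4 are there at a start; the rules pass over those that are not, and their reading is None.
At some moment in a run one of rod1, rod2, rod3, rod4 may be knocked a few centimetres aside while the robot is not near it.
It also fails if it takes over 210 s, if anything falls off the work surface, if the arm or the gripper's body presses on something with over 40 N, if the wrist force passes 120 N, or if a joint passes its speed limit or range.

## Working session

There is one attempt and no reset: what is moved stays moved. The work goes in short steps, Python scripts to look and compute and a shell command to move; the robot and the scene stay as the last step left them, time stands still between calls to the robot, and variables do not carry over. Pictures are saved under pics/ and viewed, at most 14 in all, crops included, and the job is handed in when it is done.

```bash
mkdir -p pics; ls; cat > h.py <<'E'
import numpy as np, cv2
from bench import robot
def world(cam,uv,z=None,depth=None):
    c=robot.calibration(cam);E=np.array(c["extrinsics"]);uv=np.atleast_2d(np.array(uv,float))
    n=cv2.undistortPoints(uv[:,None],np.array(c["mtx"]),np.array(c["D"]))[:,0]
    r=np.c_[n,np.ones(len(n))]
    if depth is not None:
        return (r*np.atleast_1d(depth)[:,None])@E[:3,:3].T+E[:3,3]
    d=r@E[:3,:3].T; s=(z-E[2,3])/d[:,2]
    return d*s[:,None]+E[:3,3]
def pix(cam,P):
    c=robot.calibration(cam);E=np.linalg.inv(np.array(c["extrinsics"]))
    P=np.atleast_2d(P)@E[:3,:3].T+E[:3,3]
    return cv2.projectPoints(P,np.zeros(3),np.zeros(3),np.array(c["mtx"]),np.array(c["D"]))[0][:,0]
def cloud(cam,dep):
    v,u=np.mgrid[:480,:640]
    W=world(cam,np.c_[u.ravel(),v.ravel()],depth=dep.ravel()).reshape(480,640,3)
    W[dep==0]=np.nan
    return W
def snap(cam,name=None):
    im,d=robot.snapshot(cam)
    if name: cv2.imwrite(f"pics/{name}.png",im[:,:,::-1]); np.save(f"pics/{name}.npy",d)
    return im,d
E
python3 - <<'E'
from h import *
np.set_printoptions(precision=3,suppress=True)
for c in ("top","side"):
    snap(c,c+"0"); k=robot.calibration(c); print(np.array(k["mtx"])[0,0],np.array(k["extrinsics"]))
    for q in ("rod1_mid","socket_a","mount","cap_mid","lens_mid","ring_stud","tray"):
        try: print(c,q,[(np.round(b["bbox"]).astype(int).tolist(),round(b["p"],2)) for b in robot.boxes_of(q,c)])
        except Exception as e: print(q,e)
print(robot.get_obs())
E
```

```text
pics
490.94664872836097 [[ 0.007 -0.983  0.183  0.314]
 [-1.    -0.01  -0.014  0.015]
 [ 0.016 -0.183 -0.983  1.227]
 [ 0.     0.     0.     1.   ]]
top rod1_mid [([225, 254, 247, 322], 0.78), ([210, 196, 257, 244], 0.72)]
top socket_a [([360, 193, 425, 251], 0.92)]
top mount [([210, 190, 274, 254], 0.87)]
top cap_mid [([261, 274, 286, 312], 0.86), ([222, 207, 248, 230], 0.78), ([144, 184, 164, 209], 0.65)]
top lens_mid [([303, 271, 334, 305], 0.91), ([349, 271, 381, 298], 0.78), ([226, 149, 270, 182], 0.69)]
top ring_stud [([224, 150, 269, 184], 0.59), ([210, 196, 257, 245], 0.58)]
top tray [([300, 158, 347, 204], 0.79)]
558.3863973164213 [[ 0.973 -0.186  0.139  0.376]
 [-0.232 -0.76   0.606 -0.686]
 [-0.007 -0.622 -0.783  0.976]
 [ 0.     0.     0.     1.   ]]
side rod1_mid [([212, 198, 285, 211], 0.76), ([322, 281, 413, 375], 0.42)]
side socket_a [([320, 280, 413, 376], 0.87)]
side mount [([278, 149, 354, 220], 0.57)]
side cap_mid [([299, 152, 333, 182], 0.95), ([309, 112, 333, 135], 0.87), ([232, 214, 268, 245], 0.74)]
side lens_mid [([320, 275, 415, 374], 0.64), ([251, 242, 280, 293], 0.63), ([260, 285, 294, 332], 0.59)]
side ring_stud [([285, 147, 343, 190], 0.61), ([212, 196, 285, 210], 0.4), ([246, 244, 278, 292], 0.34)]
side tray [([359, 225, 430, 282], 0.79)]
{'time': 0.8, 'joint_positions': array([ 1.123,  0.087,  1.371,  0.   ,  1.684, -0.103]), 'qvel': array([0.   , 0.   , 0.001, 0.   , 0.001, 0.002]), 'joint_torque': array([  0.001, -33.998, -30.258,   0.072,   0.023,  -0.   ]), 'tool_pos': array([0.186, 0.518, 0.231]), 'ee_rot': array([ 3.141, -0.   ,  2.797]), 'wrist_force': array([0.767, 0.398, 0.075]), 'wrist_torque': array([ 0.011, -0.007,  0.086]), 'finger_force': 0.0, 'width': 0.09401709679009253}
```

```bash
python3 - <<'E'
import cv2
for n,(a,b,c,d) in {"top":(120,100,480,370),"side":(180,90,500,390)}.items():
    im=cv2.imread(f"pics/{n}0.png")[b:d,a:c]
    s=min(800/(c-a),600/(d-b)); cv2.imwrite(f"pics/{n}0c.png",cv2.resize(im,None,fx=s,fy=s,interpolation=cv2.INTER_CUBIC)); print(s)
E
```

```text
2.2222222222222223
2.0
```

View pics/top0c.png

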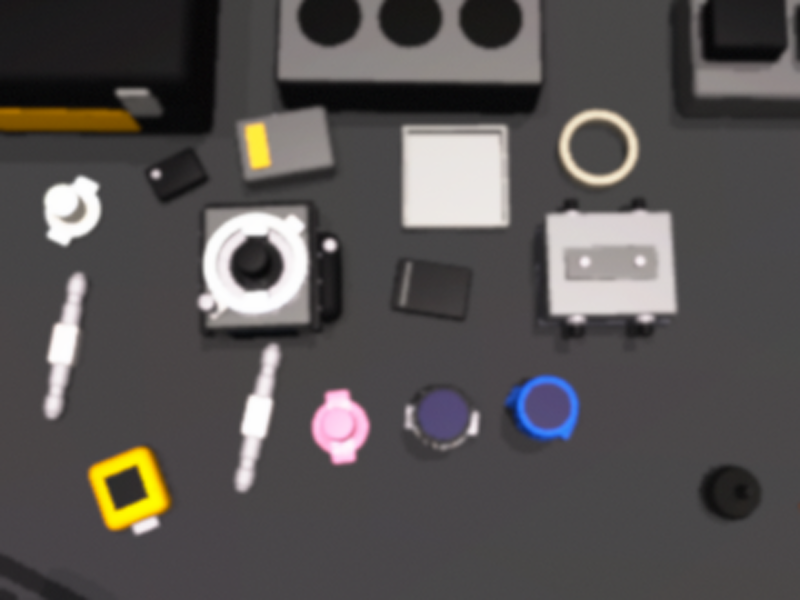

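View pics/side0c.png

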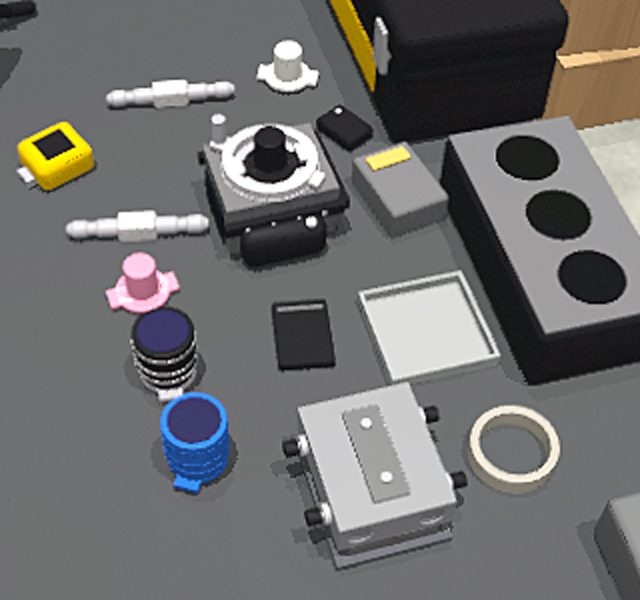

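The top picture shows two rods at crop (65,343) and (257,415), and the camera with its black cap at (255,260). The stud at (207,302) is on the locked side, and the hand grip is towards world -y. The tray is at (455,177) and the baseplate at (612,262), with its bores along world y.

Candidates: the caps are black at (255,260) on the mount, pink at (340,425) and white at (70,208), so the black one is meant. The lenses are black at (443,415) and blue at (545,405), so the black one is meant.

```bash
cat > meas.py <<'E'
from h import *
np.set_printoptions(precision=4,suppress=True)
def rect(P):
    (c,s,a)=cv2.minAreaRect((P[:,:2]*1000).astype(np.float32)); return np.round(c,1),np.round(s,1),round(a,1)
def main(dt,it,ds,is_):
  for cam,d,im in(("top",dt,it),("side",ds,is_)):
    W=cloud(cam,d); z=W[...,2]; g=im.min(2); 
    def sel(b,zl,zh,ex=None):
        x0,y0,x1,y1=b; m=np.zeros(z.shape,bool); m[y0:y1,x0:x1]=1
        m&=(z>zl)&(z<zh)
        if ex is not None: m&=ex
        return W[m]
    B=BOX[cam]
    for k in B:
        b=B[k]
        if k=="block": P=sel(b,.062,.080)
        elif k=="cam": P=sel(b,.068,.081)
        elif k=="ring": P=sel(b,.083,.095,g>120)
        elif k=="cap": P=sel(b,.115,.13)
        elif k=="stud": P=sel(b,.105,.128)
        elif k=="lens": P=sel(b,.07,.085)
        elif k=="tray": P=sel(b,.012,.024)
        elif k.startswith("rod"): P=sel(b,.008,.05,g>90)
        if len(P)<5: print(cam,k,"few",len(P)); continue
        r=rect(P); print(cam,k,len(P),"med z %.4f"%np.median(P[:,2]),"rect",*r, end=" ")
        if k.startswith("rod"):
            q=P[:,:2]-np.median(P[:,:2],0); e=np.linalg.svd(q-q.mean(0),full_matrices=0)[2][0]; print("yaw",np.degrees(np.arctan2(e[1],e[0])),"mean",P.mean(0))
        elif k in("ring","cap","lens"):
            c,rr=cv2.minEnclosingCircle((P[:,:2]*1000).astype(np.float32)); print("circ",c,rr,"mean",P.mean(0))
        else: print()
BOX={"top":dict(block=(350,180,435,260),cam=(205,185,268,255),ring=(205,190,265,250),cap=(222,200,250,232),stud=(205,225,222,246),lens=(300,268,338,308),tray=(295,150,355,210),rod1=(136,215,166,292),rod2=(220,248,250,325)),
"side":dict(block=(315,275,420,360),cam=(270,140,360,220),ring=(285,150,345,190),cap=(300,150,325,172),stud=(282,145,295,165),lens=(240,240,282,275),tray=(355,220,432,285),rod1=(228,126,304,150),rod2=(208,190,290,216))}
if __name__=="__main__":
    import sys
    main(np.load("pics/top0.npy"),cv2.imread("pics/top0.png"),np.load("pics/side0.npy"),cv2.imread("pics/side0.png"))
E
python3 meas.py; python3 - <<'E'
from h import *
# lens ears: bright pixels around lens, top
im=cv2.imread("pics/top0.png");W=cloud("top",np.load("pics/top0.npy"))
g=im.min(2); m=np.zeros(g.shape,np.uint8); m[268:308,296:340]=g[268:308,296:340]>120
n,l,s,c=cv2.connectedComponentsWithStats(m)
for i in range(1,n):
    if s[i,4]>3: print(s[i],c[i],world("top",c[i],z=.014),np.nanmedian(W[l==i][:,2]))
E
```

```text
top block 2542 med z 0.0697 rect [ 590.2 -193.5] [114.5 137.2] 1.6 
top cam 1309 med z 0.0754 rect [582.8 191.5] [131.2 111.1] 2.6 
top ring 753 med z 0.0876 rect [582.1 191.1] [109.  107.2] 4.3 circ (578.0232543945312, 191.53733825683594) 68.95063781738281 mean [0.5827 0.1916 0.0876]
top cap 182 med z 0.1213 rect [581.6 190.7] [34.3 32.8] 89.0 circ (582.0977783203125, 191.12771606445312) 17.623477935791016 mean [0.5815 0.191  0.1213]
top stud 48 med z 0.1179 rect [533.4 235.2] [15.  14.1] 20.6 
top lens 574 med z 0.0768 rect [423.2 -11.8] [61.4 61.3] 0.8 circ (422.8485412597656, -10.735934257507324) 32.076690673828125 mean [ 0.4229 -0.0108  0.0768]
top tray 349 med z 0.0166 rect [714.7 -31.2] [140.7 132.9] 0.3 
top rod1 569 med z 0.0206 rect [503.  409.7] [ 26.7 163.9] 81.7 yaw 172.85539724565248 mean [0.5014 0.4086 0.0204]
top rod2 566 med z 0.0207 rect [424.3 193. ] [ 26.1 164.3] 78.9 yaw 169.5153846090219 mean [0.4232 0.1929 0.0206]
side block 3927 med z 0.0711 rect [ 589.5 -191.8] [122.8 140.1] 1.9 
side cam 975 med z 0.0764 rect [580.9 191. ] [131.3 118.2] 3.2 
side ring 709 me
[... 536 characters left out ...]
.0180 rect [714.6 -18. ] [142.  138.8] 1.3 
side rod1 517 med z 0.0208 rect [500.7 411. ] [ 32.8 163.4] 79.0 yaw -7.309639312007584 mean [0.5003 0.4076 0.0203]
side rod2 617 med z 0.0209 rect [422.6 192.2] [ 30.4 163. ] 83.3 yaw 169.75889916151738 mean [0.4221 0.1887 0.0204]
[302 282   6  12  44] [303.81818182 287.68181818] [[0.42443637 0.02435129 0.014     ]] 0.012856663931823276
[330 285   6  11  48] [332.79166667 290.45833333] [[ 0.41819247 -0.04729242  0.014     ]] 0.011172033977409845
[324 297   4   4   7] [325.57142857 298.57142857] [[ 0.39807948 -0.02951036  0.014     ]] 0.0317115145783986
[319 300   2   2   4] [319.5 300.5] [[ 0.3932295  -0.01457993  0.014     ]] 0.023024110110624774
```

```bash
python3 -m handwheel '[[[0,0,0.022],[0.69,-0.56,0],0.74],[[0,0,0.022],[0.69,-0.56,0],0.74],[[0,0,0.022],[0.69,-0.56,0],0.74],[[0,0,0.022],[0.69,-0.56,0],0.74],[[0,0,0.022],[0.69,-0.56,0],0.74]]'
python3 -m handwheel '[[[0,0,0.022],[0.69,-0.56,0],0.74],[[0,0,0.022],[0.69,-0.56,0],0.74],[[0,0,0.022],[0.69,-0.56,0],0.74],[[0,0,0.022],[0.69,-0.56,0],0.74],[[0,0,0.022],[0.69,-0.56,0],0.74]]'
python3 - <<'E'
from h import *
b=np.array([[300,158],[347,158],[347,204],[300,204]]);print(world("top",b,z=.018), robot.get_obs())
E
```

```text
time: 1.3
tool_pos: [0.3595, 0.3764, 0.2307]
ee_rot: [3.141, 0.0, 2.971]
wrist_force: [1.5, 1.3, -0.1]
width: 0.0574
finger_force: 0.0
time: 1.8
tool_pos: [0.5322, 0.2363, 0.2307]
ee_rot: [3.141, 0.0, -3.14]
wrist_force: [0.6, 0.7, -0.0]
width: 0.0243
finger_force: 0.0
[[ 0.75952262  0.03800914  0.018     ]
 [ 0.76111728 -0.08379013  0.018     ]
 [ 0.63799168 -0.08316971  0.018     ]
 [ 0.63662364  0.03642964  0.018     ]] {'time': 1.8, 'joint_positions': array([ 3.20352308e-01,  1.58896114e-01,  1.29089698e+00,  2.59326558e-04,
        1.69128955e+00, -1.25248787e+00]), 'qvel': array([-0.66792118,  0.42321612, -0.47461836,  0.0045659 ,  0.04926619,
       -1.00476037]), 'joint_torque': array([  1.55148782, -39.15745854, -28.71319234,  -0.14133526,
         0.17345949,   0.81674069]), 'tool_pos': array([0.53217868, 0.23628871, 0.23067505]), 'ee_rot': array([ 3.14118854e+00,  4.03821856e-04, -3.13951765e+00]), 'wrist_force': array([ 0.59009559,  0.66939166, -0.02226761]), 'wrist_torque': array([ 0.02692845, -0.02977587,  0.01699828]), 'finger_force': 0.0, 'width': 0.024320926295037282}
```

```bash
python3 -m handwheel '[[[0,0,0],[0,0,0],0.74],[[0,0,0],[0,0,0],0.74]]'
python3 -m handwheel '[[[0,0,0],[0,0,-0.6],0.74],[[0,0,0],[0,0,-0.6],0.74],[[0,0,0],[0,0,-0.5],0.74],[[0,0,0],[0,0,-0.5],0.74],[[0,0,0],[0,0,0],0.74]]'
```

```text
time: 2.0
tool_pos: [0.5312, 0.237, 0.2301]
ee_rot: [3.141, -0.001, 3.14]
wrist_force: [-1.0, 0.5, -0.2]
width: 0.0243
finger_force: 0.0
time: 2.5
tool_pos: [0.5271, 0.2382, 0.1164]
ee_rot: [-3.139, -0.008, -3.139]
wrist_force: [-0.7, 0.3, 0.7]
width: 0.0242
finger_force: 0.0
```

```bash
python3 -m handwheel '[[[0,0,0],[0.05,0,0.05],0.74],[[0,0,0],[0.05,-0.08,0],0.74],[[0,0,0],[0,0,0],0.74]]'
python3 -m handwheel '[[[0,0,0],[-0.1,-0.14,0],0.74],[[0,0,0],[-0.1,-0.14,0],0.74],[[0,0,0],[-0.06,-0.16,0],0.74],[[0,0,0],[-0.06,-0.16,0],0.74]]'
python3 -m handwheel '[[[0,0,0],[-0.01,-0.17,0],0.74],[[0,0,0],[-0.01,-0.17,0],0.74],[[0,0,0],[0.03,-0.17,0],0.74],[[0,0,0],[0.03,-0.17,0],0.74]]'
```

```text
time: 2.8
tool_pos: [0.5373, 0.2338, 0.1255]
ee_rot: [3.14, 0.004, -3.141]
wrist_force: [-0.3, -0.4, 0.5]
width: 0.0243
finger_force: 0.0
time: 3.2
tool_pos: [0.5195, 0.2029, 0.1236]
ee_rot: [-3.141, 0.001, -3.141]
wrist_force: [0.1, 0.0, 0.2]
width: 0.0241
finger_force: 0.0
time: 3.6
tool_pos: [0.5225, 0.1682, 0.123]
ee_rot: [-3.141, 0.001, 3.142]
wrist_force: [2.0, -1.6, -0.2]
width: 0.0242
finger_force: 0.8
```

```bash

python3 -m handwheel '[[[0,0,0],[0.07,-0.16,0],0.74],[[0,0,0],[0.07,-0.16,0],0.74],[[0,0,0],[0.09,-0.11,0],0.74],[[0,0,0],[0.09,-0.11,0],0.74],[[0,0,0],[0,0,0],0.74]]'
python3 - <<'E'
from h import *
from meas import rect
im,d=snap("top","top1");W=cloud("top",d)
cv2.imwrite("pics/t1.png",cv2.resize(im[175:265,195:285,::-1],None,fx=5,fy=5,interpolation=cv2.INTER_CUBIC))
print(robot.get_obs()["tool_pos"])
E
```

```text
time: 4.1
tool_pos: [0.5384, 0.1422, 0.1228]
ee_rot: [3.141, -0.0, -3.142]
wrist_force: [-0.1, 0.5, 0.3]
width: 0.0244
finger_force: 0.0
[0.5381 0.1426 0.1228]
```

View pics/t1.png

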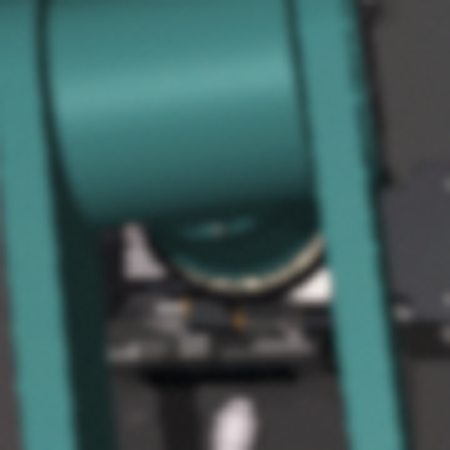

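The arm hides the mount in this picture. I'll lift, centre over the cap, and check the ring from the side camera.

```bash

python3 -m handwheel '[[[0,0,0],[0,0,0.6],0.74],[[0,0,0],[0,0,0.6],0.74],[[0,0,0],[0,0,0.6],0.74],[[0,0,0],[0.43,0.49,0],0.36],[[0,0,0],[0.43,0.49,0],0.36]]'
python3 -m handwheel '[[[0,0,0],[0,0,0],0.36],[[0,0,0],[0,0,0],0.36]]'
python3 - <<'E'
from h import *
im,d=snap("side","side1")
cv2.imwrite("pics/s1.png",cv2.resize(im[120:220,260:380,::-1],None,fx=5,fy=5,interpolation=cv2.INTER_CUBIC))
W=cloud("side",d); z=W[...,2]; m=(z>.108)&(z<.125)&(abs(W[...,0]-.538)<.03)&(abs(W[...,1]-.142)<.03); print(m.sum(),np.median(W[m],0) if m.any() else "", pix("side",[.538,.142,.12]))
E
```

```text
time: 4.65
tool_pos: [0.5819, 0.1925, 0.2156]
ee_rot: [3.14, 0.004, -3.141]
wrist_force: [1.4, 0.4, -0.1]
width: 0.0373
finger_force: 0.0
time: 4.85
tool_pos: [0.5805, 0.1922, 0.2122]
ee_rot: [-3.141, -0.002, -3.139]
wrist_force: [1.0, 0.5, -0.9]
width: 0.0535
finger_force: 0.0
58 [0.5338236  0.14086654 0.11785472] [[300.18339227 177.64471906]]
```

View pics/s1.png

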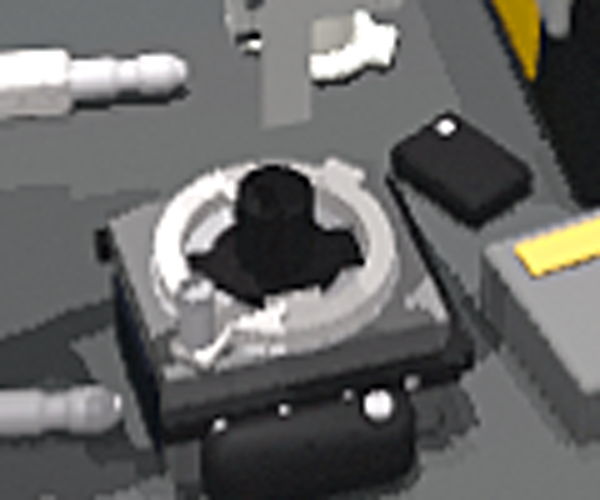

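The ring is open: the stud is at crop (197,310), the lugs lie along ±y and the cap's ears are clear. Next is the cap.

```bash

python3 -m handwheel '[[[0,0,0],[0,-0.02,-0.6],0.36],[[0,0,0],[0,0,-0.6],0.36],[[0,0,0],[0,0,-0.4],0.36],[[0,0,0],[0,0,-0.26],0.36],[[0,0,0],[0,0,0],0.36]]'
python3 -m handwheel '[[[0,0,0],[0,0,0],0.8],[[0,0,0],[0,0,0],0.8],[[0,0,0],[0,0,0],0.8],[[0,0,0],[0,0,0],0.8]]'
python3 -m handwheel '[[[0,0,0],[0,0,0.2],0.8],[[0,0,0],[0,0,0.3],0.8],[[0,0,0],[0,0,0.6],0.8],[[0,0,0],[0,0,0.6],0.8],[[0,0,0],[0,0,0.3],0.8]]'
```

```text
time: 5.4
tool_pos: [0.5792, 0.1898, 0.1179]
ee_rot: [-3.141, -0.004, -3.141]
wrist_force: [-1.2, 0.6, -0.3]
width: 0.0602
finger_force: 0.0
time: 5.8
tool_pos: [0.5817, 0.1911, 0.1216]
ee_rot: [3.14, 0.003, -3.141]
wrist_force: [0.4, 0.8, 2.6]
width: 0.0353
finger_force: 30.0
time: 6.3
tool_pos: [0.5822, 0.1908, 0.2249]
ee_rot: [3.14, 0.006, -3.141]
wrist_force: [0.2, -0.4, -0.3]
width: 0.0356
finger_force: 30.0
```

```bash

python3 -m handwheel '[[[0,0,0],[0.39,-0.71,0],0.8],[[0,0,0],[0.39,-0.71,0],0.8],[[0,0,0],[0.39,-0.71,0],0.8],[[0,0,0],[0.39,-0.71,0],0.8],[[0,0,0],[0.39,-0.71,0],0.8]]'
python3 -m handwheel '[[[0,0,0],[0.39,-0.71,0],0.8],[[0,0,0],[0,0,-0.7],0.8],[[0,0,0],[0,0,-0.7],0.8],[[0,0,0],[0,0,-0.7],0.8],[[0,0,0],[0,0,-0.7],0.8]]'
python3 -m handwheel '[[[0,0,0],[0,0,-0.36],0.8],[[0,0,0],[0,0,0],0.8],[[0,0,0],[0,0,0],0.8]]'
```

```text
time: 6.8
tool_pos: [0.6789, 0.0116, 0.2202]
ee_rot: [-3.142, -0.0, -3.141]
wrist_force: [-0.0, 1.3, -0.7]
width: 0.0357
finger_force: 30.0
time: 7.3
tool_pos: [0.6978, -0.0228, 0.0787]
ee_rot: [-3.141, -0.0, -3.141]
wrist_force: [0.8, 0.1, -0.9]
width: 0.0356
finger_force: 30.0
time: 7.6
tool_pos: [0.6981, -0.0224, 0.0625]
ee_rot: [-3.142, 0.0, -3.141]
wrist_force: [0.7, -0.3, -1.1]
width: 0.0355
finger_force: 30.0
```

```bash

python3 -m handwheel '[[[0,0,0],[0,0,-0.12],0.8],[[0,0,0],[0,0,0],0.8],[[0,0,0],[0,0,0],0.4],[[0,0,0],[0,0,0],0.4],[[0,0,0],[0,0,0],0.4]]'
python3 -m handwheel '[[[0,0,0],[0,0,0.5],0.3],[[0,0,0],[0,0,0.8],0],[[0,0,0],[0,0,0.8],0],[[0,0,0],[0,0,0.8],0],[[0,0,-0.06],[-0.69,0.03,0],0]]'
python3 -m handwheel '[[[0,0,-0.063],[-0.69,0.03,0],0],[[0,0,-0.063],[-0.69,0.03,0],0],[[0,0,-0.063],[-0.69,0.03,0],0],[[0,0,-0.063],[-0.69,0.03,0],0],[[0,0,-0.063],[-0.69,0.03,0],0]]'
python3 -m handwheel '[[[0,0,-0.063],[-0.69,0.03,0],0],[[0,0,-0.063],[-0.69,0.03,0],0],[[0,0,0],[0,0,0],0],[[0,0,0],[0,0,0],0]]'
python3 - <<'E'
from h import *
im,d=snap("side","side2");print(robot.get_obs()["ee_rot"])
cv2.imwrite("pics/s2.png",cv2.resize(im[200:350,230:450,::-1],None,fx=3,fy=3,interpolation=cv2.INTER_CUBIC))
E
```

```text
time: 8.1
tool_pos: [0.6983, -0.0224, 0.0568]
ee_rot: [-3.142, 0.001, -3.141]
wrist_force: [-0.1, -0.0, 0.9]
width: 0.0547
finger_force: 0.0
time: 8.6
tool_pos: [0.6691, -0.0217, 0.2095]
ee_rot: [-3.141, 0.017, 3.046]
wrist_force: [1.0, -0.5, 0.7]
width: 0.0919
finger_force: 0.0
time: 9.1
tool_pos: [0.4895, -0.0133, 0.2014]
ee_rot: [3.141, 0.001, 2.549]
wrist_force: [0.1, -0.3, 1.8]
width: 0.094
finger_force: 0.0
time: 9.5
tool_pos: [0.422, -0.0104, 0.2018]
ee_rot: [3.14, 0.002, 2.356]
wrist_force: [-0.3, 0.3, -0.4]
width: 0.0942
finger_force: 0.0
[3.14025067e+00 1.73346561e-03 2.35615780e+00]
```

View pics/s2.png

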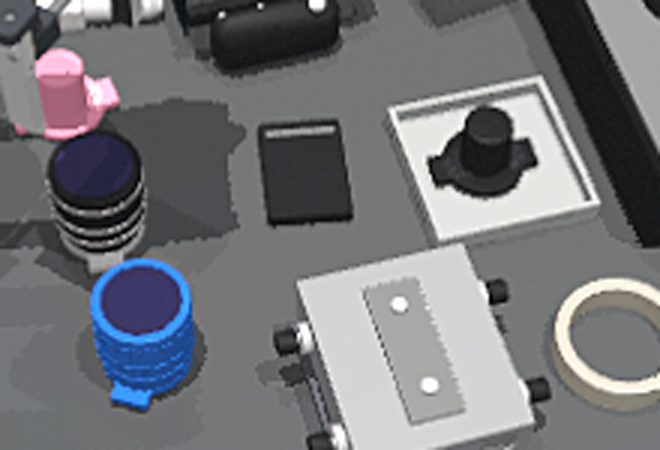

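The cap sits centrally in the tray. The black lens at crop (97,180) is the one directly under the tool; the blue look-alike at (145,330) stays where it is.

```bash

python3 -m handwheel '[[[0,0,0],[0,0,-0.6],0],[[0,0,0],[0,0,-0.6],0],[[0,0,0],[0,0,-0.6],0],[[0,0,0],[0,0,-0.5],0],[[0,0,0],[0,0,-0.34],0]]'
python3 -m handwheel '[[[0,0,0],[0,0,0],0],[[0,0,0],[0,0,0],0.2],[[0,0,0],[0,0,0],0.5],[[0,0,0],[0,0,0],0.5],[[0,0,0],[0,0,0],0.5]]'
python3 -m handwheel '[[[0,0,0],[0,0,0.3],0.5],[[0,0,0],[0,0,0.6],0.5],[[0,0,0],[0,0,0.6],0.5],[[0,0,0],[0,0,0.7],0.5],[[0,0,0],[0,0,0.7],0.5]]'
```

```text
time: 10.05
tool_pos: [0.422, -0.0103, 0.0668]
ee_rot: [-3.14, -0.002, 2.356]
wrist_force: [-0.2, -0.3, 0.4]
width: 0.0936
finger_force: 0.0
time: 10.55
tool_pos: [0.4228, -0.0104, 0.07]
ee_rot: [3.14, 0.002, 2.355]
wrist_force: [1.6, 1.8, 2.6]
width: 0.0656
finger_force: 1.7
time: 11.05
tool_pos: [0.421, -0.0102, 0.2144]
ee_rot: [-3.141, -0.002, 2.355]
wrist_force: [1.0, 0.5, -3.0]
width: 0.0638
finger_force: 29.9
```

```bash

python3 -m handwheel '[[[0,0,-0.091],[0.32,0.40,0],0.5],[[0,0,-0.091],[0.32,0.40,0],0.5],[[0,0,-0.091],[0.32,0.40,0],0.5],[[0,0,-0.091],[0.32,0.40,0],0.5],[[0,0,-0.091],[0.32,0.40,0],0.5]]'
python3 -m handwheel '[[[0,0,-0.091],[0.32,0.40,0],0.5],[[0,0,-0.091],[0.32,0.40,0],0.5],[[0,0,-0.091],[0.32,0.40,0],0.5],[[0,0,-0.091],[0.32,0.40,0],0.5],[[0,0,-0.091],[0.32,0.40,0],0.5]]'
python3 -m handwheel '[[[0,0,0],[0,0,0],0.5],[[0,0,0],[0,0,0],0.5],[[0,0,0],[0,0,0],0.5]]'
python3 - <<'E'
from h import *
im,d=snap("side","side3")
cv2.imwrite("pics/s3.png",cv2.resize(im[90:220,240:390,::-1],None,fx=4,fy=4,interpolation=cv2.INTER_CUBIC))
E
```

```text
time: 11.55
tool_pos: [0.5018, 0.0905, 0.2131]
ee_rot: [-3.14, 0.0, 1.635]
wrist_force: [0.7, -0.0, -4.0]
width: 0.064
finger_force: 29.9
time: 12.05
tool_pos: [0.5819, 0.1904, 0.2127]
ee_rot: [-3.14, 0.002, 0.92]
wrist_force: [-0.4, 0.1, -2.5]
width: 0.0637
finger_force: 29.9
time: 12.35
tool_pos: [0.5813, 0.189, 0.2134]
ee_rot: [-3.141, 0.002, 0.927]
wrist_force: [-0.1, -0.2, -2.5]
width: 0.0636
finger_force: 30.0
```

View pics/s3.png

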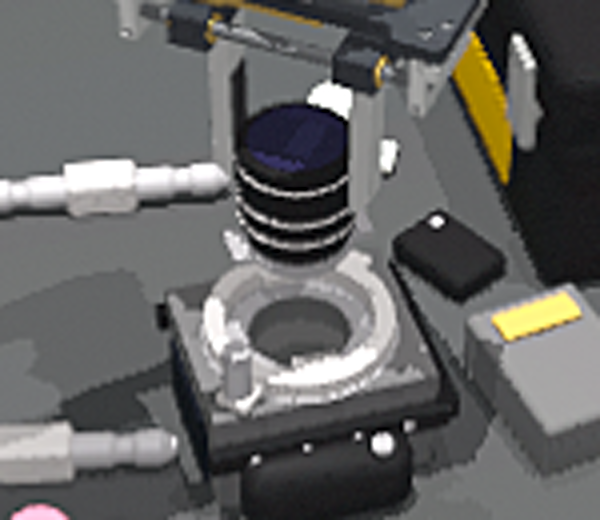

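```bash

python3 -m handwheel '[[[0,0,0],[0.02,0.04,-0.3],0.5],[[0,0,0],[0,0,-0.3],0.5],[[0,0,0],[0,0,-0.3],0.5],[[0,0,0],[0,0,-0.2],0.5],[[0,0,0],[0,0,0],0.5]]'
python3 -m handwheel '[[[0,0,0],[0,0,-0.1],0.5],[[0,0,0],[0,0,-0.1],0.5],[[0,0,0],[0,0,-0.1],0.5],[[0,0,0],[0,0,-0.05],0.5],[[0,0,0],[0,0,0],0.5]]'
```

```text
time: 12.9
tool_pos: [0.5813, 0.1912, 0.1555]
ee_rot: [-3.138, 0.005, 0.926]
wrist_force: [-0.4, 0.0, -4.8]
width: 0.0636
finger_force: 30.0
time: 13.4
tool_pos: [0.5827, 0.1916, 0.141]
ee_rot: [-3.141, 0.001, 0.926]
wrist_force: [0.2, 0.4, -4.2]
width: 0.0636
finger_force: 30.0
```

```bash

python3 -m handwheel '[[[0,0,0],[0,0,-0.03],0.5],[[0,0,0],[0,0,-0.03],0.5],[[0,0,0],[0,0,0],0.5]]'
python3 -m handwheel '[[[0,0,0],[0,0,-0.02],0.5],[[0,0,0],[0,0,0],0.5],[[0,0,0],[0,0,0],0.5]]'
```

```text
time: 13.7
tool_pos: [0.5831, 0.1917, 0.1388]
ee_rot: [3.141, -0.001, 0.926]
wrist_force: [0.9, 0.3, -3.8]
width: 0.0634
finger_force: 30.0
time: 14.0
tool_pos: [0.5832, 0.1918, 0.1387]
ee_rot: [3.141, -0.001, 0.926]
wrist_force: [-0.9, 0.1, 2.2]
width: 0.0636
finger_force: 30.0
```

```bash

python3 -m handwheel '[[[0,0,0],[0,0,0],0.2],[[0,0,0],[0,0,0],0.1],[[0,0,0],[0,0,0],0.1],[[0,0,0],[0,0,0],0.1]]'
python3 -m handwheel '[[[0,0,0],[0,0,0.4],0.1],[[0,0,0],[0,0,0.7],0.1],[[0,0,0],[0,0,0.7],0.1],[[0,0,0.05],[-0.5,0.4,0],0.5],[[0,0,0.05],[-0.6,0.4,0],0.74]]'
python3 -m handwheel '[[[0,0,0.08],[-0.6,0.4,0],0.74],[[0,0,0.08],[-0.6,0.4,0],0.74],[[0,0,0],[0,0,0],0.74]]'
python3 - <<'E'
from h import *
im,d=snap("side","side4")
cv2.imwrite("pics/s4.png",cv2.resize(im[110:220,250:380,::-1],None,fx=5,fy=5,interpolation=cv2.INTER_CUBIC))
W=cloud("side",d);z=W[...,2]; m=(abs(W[...,0]-.582)<.04)&(abs(W[...,1]-.191)<.04)&(z>.135)&(z<.16); P=W[m]; print(len(P),np.median(P,0),cv2.minEnclosingCircle((P[:,:2]*1000).astype(np.float32)))
A=np.c_[P[:,:2]-P[:,:2].mean(0),np.ones(len(P))]; print(np.linalg.lstsq(A,P[:,2],rcond=None)[0])
E
```

```text
time: 14.4
tool_pos: [0.5829, 0.1916, 0.1374]
ee_rot: [3.141, 0.0, 0.926]
wrist_force: [0.3, -0.1, -0.1]
width: 0.0841
finger_force: 0.0
time: 14.9
tool_pos: [0.5288, 0.2318, 0.2291]
ee_rot: [3.139, -0.003, 1.084]
wrist_force: [-1.0, 0.4, 0.0]
width: 0.0722
finger_force: 0.0
time: 15.2
tool_pos: [0.465, 0.2738, 0.2281]
ee_rot: [-3.141, -0.001, 1.34]
wrist_force: [0.2, -0.6, -0.2]
width: 0.0482
finger_force: 0.0
564 [0.58065394 0.18446309 0.14620653] ((581.6056518554688, 189.9134063720703), 34.481842041015625)
[0.01338653 0.06717814 0.1454782 ]
```

View pics/s4.png

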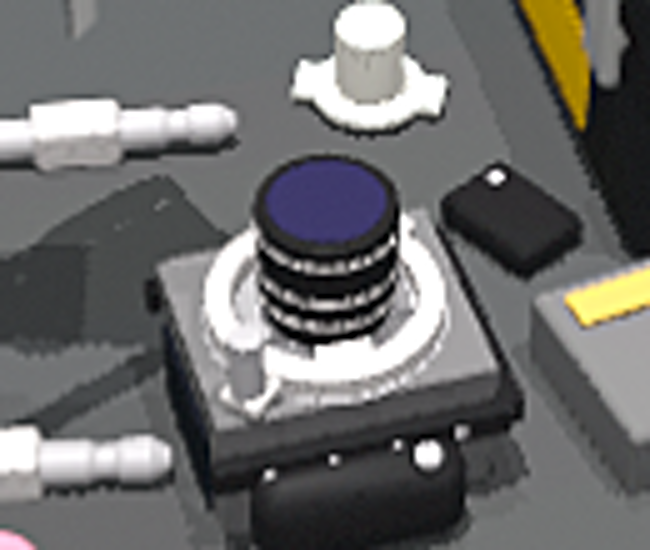

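```bash

python3 -m handwheel '[[[0,0,0.088],[0.11,-0.2,0],0.74],[[0,0,0.088],[0.11,-0.2,0],0.74],[[0,0,0.088],[0.11,-0.2,0],0.74],[[0,0,0.088],[0.11,-0.2,0],0.74],[[0,0,0.088],[0.11,-0.2,0],0.74]]'
python3 -m handwheel '[[[0,0,0.088],[0.11,-0.2,0],0.74],[[0,0,0.088],[0.11,-0.2,0],0.74],[[0,0,0.088],[0.11,-0.2,0],0.74],[[0,0,0.088],[0.11,-0.2,0],0.74],[[0,0,0.088],[0.11,-0.2,0],0.74]]'
python3 -m handwheel '[[[0,0,0.088],[0.11,-0.2,0],0.74],[[0,0,0.088],[0.11,-0.2,0],0.74],[[0,0,0.088],[0.11,-0.2,0],0.74],[[0,0,0],[0,0,0],0.74],[[0,0,0],[0,0,0],0.74]]'
```

```text
time: 15.75
tool_pos: [0.4968, 0.2202, 0.2273]
ee_rot: [3.141, 0.001, 2.028]
wrist_force: [-0.2, -0.0, 0.2]
width: 0.0244
finger_force: 0.0
time: 16.25
tool_pos: [0.5242, 0.17, 0.2272]
ee_rot: [-3.141, 0.0, 2.719]
wrist_force: [-0.1, -0.0, -0.4]
width: 0.0245
finger_force: 0.0
time: 16.75
tool_pos: [0.5399, 0.141, 0.2272]
ee_rot: [3.141, -0.0, 3.126]
wrist_force: [-0.3, -0.2, 0.0]
width: 0.0241
finger_force: 0.0
```

```bash

python3 -m handwheel '[[[0,0,0],[-0.06,0.02,-0.5],0.74],[[0,0,0],[0,0,-0.5],0.74],[[0,0,0],[0,0,-0.5],0.74],[[0,0,0],[0,0,-0.56],0.74],[[0,0,0],[0,0,0],0.74]]'
python3 -m handwheel '[[[0,0,0],[0,0,0],0.74],[[0,0,0],[-0.04,0.15,0],0.74],[[0,0,0],[-0.09,0.11,0],0.74],[[0,0,0],[-0.07,0.16,0],0.74],[[0,0,0],[-0.07,0.16,0],0.74]]'
python3 -m handwheel '[[[0,0,0],[-0.03,0.17,0],0.74],[[0,0,0],[-0.03,0.17,0],0.74],[[0,0,0],[0.01,0.17,0],0.74],[[0,0,0],[0.02,0.17,0],0.74]]'
python3 -m handwheel '[[[0,0,0],[0.06,0.16,0],0.74],[[0,0,0],[0.06,0.16,0],0.74],[[0,0,0],[0.1,0.14,0],0.74],[[0,0,0],[0.1,0.14,0],0.74],[[0,0,0],[0,0,0],0.74]]'
```

```text
time: 17.25
tool_pos: [0.5334, 0.1425, 0.1198]
ee_rot: [-3.14, -0.009, 3.129]
wrist_force: [0.1, 0.1, -0.8]
width: 0.0245
finger_force: 0.0
time: 17.75
tool_pos: [0.521, 0.1688, 0.1261]
ee_rot: [-3.134, -0.004, 3.13]
wrist_force: [-6.3, -9.3, 5.0]
width: 0.0244
finger_force: 5.1
time: 18.15
tool_pos: [0.5196, 0.2049, 0.125]
ee_rot: [-3.139, -0.003, 3.131]
wrist_force: [-3.4, -3.8, -0.5]
width: 0.0245
finger_force: 2.1
time: 18.65
tool_pos: [0.5385, 0.2371, 0.125]
ee_rot: [3.14, 0.002, 3.132]
wrist_force: [-0.4, 0.2, 0.7]
width: 0.0243
finger_force: 0.0
```

```bash

python3 -m handwheel '[[[0,0,0],[0.04,0.1,0],0.74],[[0,0,0],[0,0,0],0.74],[[0,0,0],[-0.04,-0.1,0],0.74],[[0,0,0],[0,0,0],0.74]]'
python3 -m handwheel '[[[0,0,0],[0,0,0.6],0.74],[[0,0,0],[0,0,0.7],0.6],[[0,0,0],[0,0,0.7],0.6],[[0,0,0],[-0.6,0.6,0],0.6],[[0,0,0],[-0.6,0.6,0],0.6]]'
python3 -m handwheel '[[[0,0,0],[-0.6,0.6,0],0.5],[[0,0,0],[-0.6,0.6,0],0.5],[[0,0,0],[-0.6,0.6,0],0.5],[[0,0,0],[0,0,0],0.5]]'
python3 - <<'E'
from h import *
import meas
im,d=snap("side","side5"); it,dt=snap("top","top5")
cv2.imwrite("pics/s5.png",cv2.resize(im[90:240,180:380,::-1],None,fx=4,fy=4,interpolation=cv2.INTER_CUBIC))
for c in("top","side"):
    print([(np.round(b["bbox"]).astype(int).tolist(),round(b["p"],2)) for b in robot.boxes_of("rod1_mid",c)])
meas.main(dt,it,d,im)
E
```

```text
time: 19.05
tool_pos: [0.5371, 0.235, 0.1245]
ee_rot: [-3.141, -0.0, 3.131]
wrist_force: [0.6, -0.7, 0.9]
width: 0.0247
finger_force: 0.0
time: 19.55
tool_pos: [0.478, 0.2956, 0.2265]
ee_rot: [3.139, 0.003, 3.128]
wrist_force: [0.5, -0.0, -0.4]
width: 0.0378
finger_force: 0.0
time: 19.95
tool_pos: [0.3839, 0.3884, 0.2249]
ee_rot: [3.14, -0.001, 3.137]
wrist_force: [0.5, -0.7, 0.2]
width: 0.0467
finger_force: 0.0
[([226, 258, 245, 323], 0.56)]
[([214, 196, 284, 210], 0.79)]
top block 2545 med z 0.0696 rect [ 591.9 -193.5] [115.6 137. ] 1.8 
top cam 1000 med z 0.0750 rect [583.1 191.7] [131.6 111.1] 2.9 
top ring 645 med z 0.0872 rect [582.4 190.9] [109.2 106.7] 4.6 circ (577.2433471679688, 191.67068481445312) 70.01280212402344 mean [0.5755 0.1886 0.0874]
top cap 43 med z 0.1197 rect [564.8 179.7] [22.6 59.5] 30.5 circ (574.5579833984375, 185.49252319335938) 29.74639129638672 mean [0.5623 0.1765 0.1213]
top stud 46 med z 0.1175 rect [533.3 235.4] [14.8 15. ] 27.5 
top lens few 0
top tray 533 med z 0.0153 rect [714.3 -31.7] [140.5 133.2] 0.7 
top rod1 445 med z 0.0213 rect [520. 407.] [
[... 298 characters left out ...]
132.7 114.5] 3.6 
side ring 611 med z 0.0885 rect [580.9 189.6] [108. 107.] 6.6 circ (578.4334106445312, 193.15704345703125) 69.74633026123047 mean [0.5749 0.1774 0.0884]
side cap 114 med z 0.1230 rect [569.  168.4] [19.6 53.4] 61.0 circ (572.9273681640625, 175.46246337890625) 26.764236450195312 mean [0.5708 0.1656 0.1228]
side stud 57 med z 0.1174 rect [532.1 234.1] [15.  17.4] 5.0 
side lens few 0
side tray 1044 med z 0.0168 rect [714.3 -19.4] [143.6 132.7] 1.7 
side rod1 518 med z 0.0208 rect [501.4 411.9] [ 32.6 163.6] 83.2 yaw -7.2148195746210195 mean [0.5005 0.4077 0.0202]
side rod2 612 med z 0.0210 rect [422.5 191.5] [ 29.7 162.9] 82.9 yaw 169.9864575252365 mean [0.4222 0.1887 0.0204]
```

View pics/s5.png

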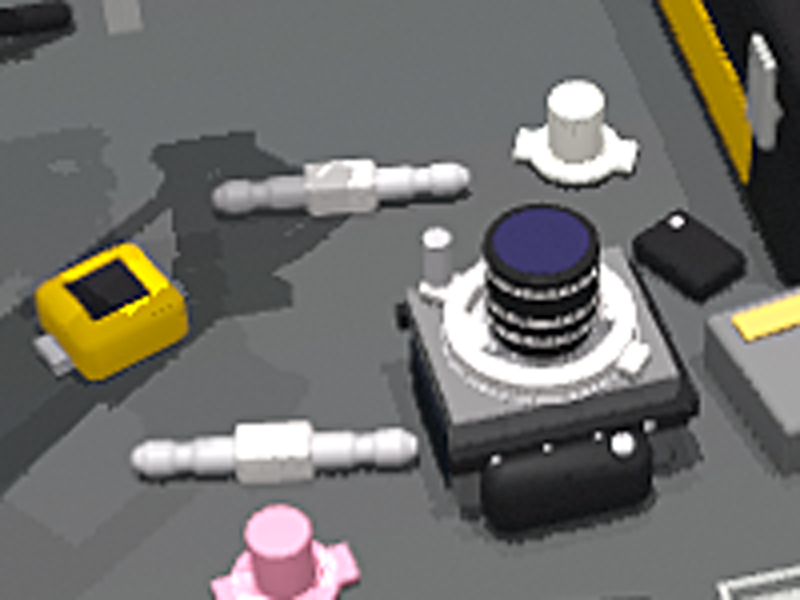

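The ring is locked: the stud is back at its first position at crop (437,265). The lens is seated, and the two rods at (340,187) and (275,452) have not moved. I'll take rod 2, the nearer one, first.

```bash

python3 -m handwheel '[[[0,0,-0.022],[0.16,-0.78,0],0.5],[[0,0,-0.022],[0.16,-0.78,0],0.5],[[0,0,-0.022],[0.16,-0.78,0],0.5],[[0,0,-0.022],[0.16,-0.78,0],0.5],[[0,0,-0.023],[0.16,-0.78,0],0.5]]'
python3 -m handwheel '[[[0,0,0],[0,0,-0.4],0.5],[[0,0,0],[0,0,-0.6],0.5],[[0,0,0],[0,0,-0.6],0.5],[[0,0,0],[0,0,-0.6],0.5],[[0,0,0],[0,0,0],0.5]]'
python3 -m handwheel '[[[0,0,0],[0,0,0],0.5],[[0,0,0],[0,0,0],0.5]]'
```

```text
time: 20.65
tool_pos: [0.4282, 0.1877, 0.2245]
ee_rot: [-3.141, 0.001, 2.953]
wrist_force: [-0.1, 0.6, 0.0]
width: 0.0474
finger_force: 0.0
time: 21.15
tool_pos: [0.4249, 0.1882, 0.11]
ee_rot: [-3.137, -0.008, 2.954]
wrist_force: [-0.8, -0.9, -0.2]
width: 0.0468
finger_force: 0.0
time: 21.35
tool_pos: [0.429, 0.1905, 0.1166]
ee_rot: [3.14, 0.003, 2.956]
wrist_force: [-0.0, 0.4, 0.2]
width: 0.0472
finger_force: 0.0
```

```bash

python3 -m handwheel '[[[0,0,0],[-0.1,0.04,-0.5],0.5],[[0,0,0],[0,0,-0.5],0.5],[[0,0,0],[0,0,-0.4],0.5],[[0,0,0],[0,0,-0.2],0.5],[[0,0,0],[0,0,0],0.5]]'
python3 -m handwheel '[[[0,0,0],[0,0,0],0.5],[[0,0,0],[0,0,-0.16],0.5],[[0,0,0],[0,0,0],0.5],[[0,0,0],[0,0,0],0.5]]'
```

```text
time: 21.85
tool_pos: [0.4225, 0.1926, 0.0345]
ee_rot: [-3.141, -0.0, 2.957]
wrist_force: [0.1, -0.5, 0.3]
width: 0.0468
finger_force: 0.0
time: 22.25
tool_pos: [0.4225, 0.1927, 0.0267]
ee_rot: [3.141, 0.0, 2.957]
wrist_force: [0.3, 0.2, -0.7]
width: 0.047
finger_force: 0.0
```

```bash

python3 -m handwheel '[[[0,0,0],[0,0,0],0.9],[[0,0,0],[0,0,0],0.9],[[0,0,0],[0,0,0],0.9],[[0,0,0],[0,0,0],0.9]]'
python3 -m handwheel '[[[0,0,0],[0,0,0.5],0.9],[[0,0,0],[0,0,0.7],0.9],[[0,0,0],[0,0,0.7],0.9],[[0,0,0],[0,0,0.8],0.9],[[0,0,0],[0,0,0.8],0.9]]'
python3 -m handwheel '[[[0,0,-0.086],[0.4,-0.42,0],0.9],[[0,0,-0.086],[0.4,-0.42,0],0.9],[[0,0,-0.086],[0.4,-0.42,0],0.9],[[0,0,-0.086],[0.4,-0.42,0],0.9],[[0,0,-0.086],[0.4,-0.42,0],0.9]]'
python3 -m handwheel '[[[0,0,-0.086],[0.4,-0.42,0],0.9],[[0,0,-0.086],[0.4,-0.42,0],0.9],[[0,0,-0.086],[0.4,-0.42,0],0.9],[[0,0,-0.086],[0.4,-0.42,0],0.9],[[0,0,-0.086],[0.4,-0.42,0],0.9]]'
python3 -m handwheel '[[[0,0,0],[0,0,0],0.9],[[0,0,0],[0,0,0],0.9],[[0,0,0],[0,0,0],0.9]]'
```

```text
time: 22.65
tool_pos: [0.4226, 0.193, 0.0267]
ee_rot: [3.141, 0.0, 2.957]
wrist_force: [-0.1, 0.4, -0.6]
width: 0.0256
finger_force: 30.0
time: 23.15
tool_pos: [0.4217, 0.1923, 0.2022]
ee_rot: [-3.141, -0.002, 2.957]
wrist_force: [0.4, 0.9, -2.0]
width: 0.0261
finger_force: 30.0
time: 23.65
tool_pos: [0.5226, 0.0866, 0.2007]
ee_rot: [-3.14, -0.001, 2.276]
wrist_force: [-0.1, 0.7, -1.7]
width: 0.0258
finger_force: 30.0
time: 24.15
tool_pos: [0.6227, -0.0184, 0.2004]
ee_rot: [-3.14, -0.0, 1.6]
wrist_force: [0.8, 1.0, -2.1]
width: 0.0255
finger_force: 30.0
time: 24.45
tool_pos: [0.6217, -0.0167, 0.201]
ee_rot: [-3.14, -0.001, 1.608]
wrist_force: [-0.4, -0.8, -1.9]
width: 0.0256
finger_force: 30.0
```

```bash

python3 -m handwheel '[[[0,0,0],[0,0,-0.7],0.9],[[0,0,0],[0,0,-0.7],0.9],[[0,0,0],[0,0,-0.7],0.9],[[0,0,0],[0,0,-0.4],0.9],[[0,0,0],[0,0,-0.24],0.9]]'
python3 -m handwheel '[[[0,0,0],[0,0,0],0.9],[[0,0,0],[0,0,0],0.9]]'
cat > ins.py <<'E'
from h import *
import sys
from meas import rect
np.set_printoptions(precision=4,suppress=True)
xs=float(sys.argv[1]); n=sys.argv[2]
print(robot.get_obs()["tool_pos"],robot.get_obs()["ee_rot"],robot.get_obs()["wrist_force"])
for c in("top","side"):
    im,d=snap(c,c+n); W=cloud(c,d); z=W[...,2]
    m=(abs(W[...,0]-xs)<.025)&(W[...,1]>-.118)&(W[...,1]<-.045)&(z>.035)&(z<.072)&(im.min(2)>60)
    P=W[m]; print(c,len(P))
    if len(P)>20:
        top=P
        for y0 in np.arange(-.115,-.045,.0175):
            q=P[(P[:,1]>=y0)&(P[:,1]<y0+.0175)]
            if len(q)>5: print("  y %.3f x %.4f..%.4f mid %.4f zmax %.4f"%(q[:,1].mean(),*np.percentile(q[:,0],[3,97]),np.percentile(q[:,0],[3,97]).mean(),np.percentile(q[:,2],97)))
    B=W[(z>.064)&(z<.078)&(abs(W[...,0]-.59)<.075)&(abs(W[...,1]+.193)<.085)]
    print(" block",rect(B),np.median(B[:,2]))
im=cv2.imread(f"pics/side{n}.png"); u,v=pix("side",[xs,-.07,.05])[0].astype(int)
cv2.imwrite(f"pics/s{n}.png",cv2.resize(im[max(v-70,0):v+70,u-90:u+90],None,fx=4,fy=4,interpolation=cv2.INTER_CUBIC)); print(u,v)
E
python3 ins.py .622 6
```

```text
time: 24.95
tool_pos: [0.6203, -0.0161, 0.062]
ee_rot: [-3.137, -0.001, 1.608]
wrist_force: [-0.6, -0.7, -1.9]
width: 0.0257
finger_force: 30.0
time: 25.15
tool_pos: [0.623, -0.017, 0.0659]
ee_rot: [3.139, 0.0, 1.607]
wrist_force: [-0.0, 1.3, -1.3]
width: 0.0258
finger_force: 30.0
[ 0.623  -0.017   0.0659] [3.1394 0.0003 1.607 ] [-0.0224  1.3468 -1.27  ]
top 32
  y -0.067 x 0.6160..0.6303 mid 0.6232 zmax 0.0602
  y -0.061 x 0.6155..0.6258 mid 0.6207 zmax 0.0639
 block (array([ 590.7, -193.7]), array([113.2, 137.4]), 1.1) 0.0697242250371406
side 239
  y -0.100 x 0.6199..0.6317 mid 0.6258 zmax 0.0618
  y -0.089 x 0.6155..0.6333 mid 0.6244 zmax 0.0660
  y -0.069 x 0.6158..0.6319 mid 0.6239 zmax 0.0649
  y -0.054 x 0.6137..0.6322 mid 0.6230 zmax 0.0656
 block (array([ 590.9, -191.9]), array([114. , 139.8]), 1.9) 0.0710861306778896
364 267
```

View pics/s6.png

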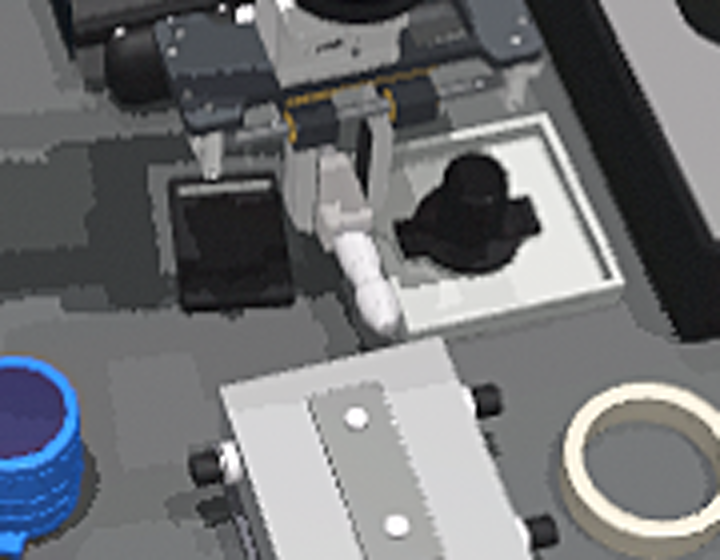

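```bash

python3 -m handwheel '[[[0,0,-0.0035],[-0.048,0,-0.05],0.9],[[0,0,0],[0,0,0],0.9],[[0,0,0],[0,0,0],0.9]]'
python3 -m handwheel '[[[0,0,0],[0.006,-0.2,0],0.9],[[0,0,0],[0.006,-0.2,0],0.9],[[0,0,0],[0.003,-0.1,0],0.9],[[0,0,0],[0.003,-0.1,0],0.9],[[0,0,0],[0,0,0],0.9]]'
```

```text
time: 25.55
tool_pos: [0.6201, -0.0174, 0.0624]
ee_rot: [3.141, 0.0, 1.601]
wrist_force: [0.0, -0.4, -1.9]
width: 0.0259
finger_force: 30.0
time: 26.05
tool_pos: [0.6214, -0.048, 0.0625]
ee_rot: [3.14, -0.0, 1.6]
wrist_force: [-0.3, 0.1, -1.4]
width: 0.0261
finger_force: 30.0
```

```bash

python3 -m handwheel '[[[0,0,0],[0.003,-0.1,0.02],0.9],[[0,0,0],[0.003,-0.1,0],0.9],[[0,0,0],[0,0,0],0.9]]'
python3 -m handwheel '[[[0,0,0],[0.003,-0.1,0],0.9],[[0,0,0],[0.003,-0.1,0],0.9],[[0,0,0],[0,0,0],0.9]]'
```

```text
time: 26.35
tool_pos: [0.6215, -0.0584, 0.0631]
ee_rot: [3.141, 0.001, 1.6]
wrist_force: [0.9, -1.5, -1.0]
width: 0.0256
finger_force: 30.0
time: 26.65
tool_pos: [0.6218, -0.0683, 0.0631]
ee_rot: [3.141, 0.001, 1.6]
wrist_force: [1.7, -1.6, -1.4]
width: 0.026
finger_force: 30.0
```

```bash

python3 -m handwheel '[[[0,0,0],[0.003,-0.1,0],0.9],[[0,0,0],[0.003,-0.1,0],0.9],[[0,0,0],[0.003,-0.1,0],0.9],[[0,0,0],[0,0,0],0.9]]'
python3 -m handwheel '[[[0,0,0],[0.003,-0.1,0],0.9],[[0,0,0],[0.003,-0.1,0],0.9],[[0,0,0],[0.003,-0.1,0],0.9],[[0,0,0],[0,0,0],0.9]]'
```

```text
time: 27.05
tool_pos: [0.6221, -0.0814, 0.0634]
ee_rot: [3.141, -0.002, 1.601]
wrist_force: [0.2, 2.3, 0.8]
width: 0.0257
finger_force: 30.0
time: 27.45
tool_pos: [0.6227, -0.097, 0.0633]
ee_rot: [3.141, -0.001, 1.601]
wrist_force: [1.5, 2.6, -0.3]
width: 0.0259
finger_force: 30.0
```

```bash

python3 -m handwheel '[[[0,0,0],[0,-0.05,0],0.9],[[0,0,0],[0,-0.04,0],0.9],[[0,0,0],[0,0,0],0.9]]'
python3 -m handwheel '[[[0,0,0],[0,-0.05,0],0.9],[[0,0,0],[0,-0.03,0],0.9],[[0,0,0],[0,0,0],0.9]]'
```

```text
time: 27.75
tool_pos: [0.6228, -0.0995, 0.0633]
ee_rot: [3.141, -0.005, 1.601]
wrist_force: [1.6, 8.3, 1.9]
width: 0.0259
finger_force: 30.0
time: 28.05
tool_pos: [0.6228, -0.0999, 0.0633]
ee_rot: [3.141, -0.011, 1.603]
wrist_force: [1.6, 15.6, 2.8]
width: 0.0255
finger_force: 30.0
```

```bash

python3 -m handwheel '[[[0,0,0],[0,0.05,0],0.9],[[0,0,0],[0,0,0],0.6],[[0,0,0],[0,0,0],0.5],[[0,0,0],[0,0,0],0.5]]'
python3 -m handwheel '[[[0,0,0],[0,0,0.5],0.5],[[0,0,0],[0,0,0.8],0.5],[[0,0,0],[0,0,0.8],0.5],[[0,0,0],[0,0.8,0.4],0.5],[[0,0,0],[0,0.8,0.4],0.5]]'
python3 -m handwheel '[[[0,0,0],[-0.3,0.8,0],0.5],[[0,0,0],[-0.3,0.8,0],0.5],[[0,0,0],[-0.3,0.8,0],0.5],[[0,0,0],[0,0,0],0.5]]'
python3 - <<'E'
from h import *
import meas
im,d=snap("side","side7"); it,dt=snap("top","top7")
A=cv2.resize(im[260:370,310:430,::-1],None,fx=3.3,fy=3.3,interpolation=cv2.INTER_CUBIC);B=cv2.resize(it[170:280,345:465,::-1],None,fx=3.3,fy=3.3,interpolation=cv2.INTER_CUBIC)
cv2.imwrite("pics/s7.png",np.hstack([A,B]))
for c,dd,ii in(("top",dt,it),("side",d,im)):
    W=cloud(c,dd);z=W[...,2]
    m=(abs(W[...,0]-.622)<.02)&(W[...,1]>-.118)&(W[...,1]<-.02)&(z>.03)&(z<.08)&(ii.min(2)>60);P=W[m]
    print(c,m.sum(),np.percentile(P,[2,50,98],axis=0) if m.any() else "")
E
python3 meas.py|grep XX; python3 - <<'E'
from h import *
import meas
meas.main(np.load("pics/top7.npy"),cv2.imread("pics/top7.png"),np.load("pics/side7.npy"),cv2.imread("pics/side7.png"))
E
```

```text
time: 28.45
tool_pos: [0.622, -0.1044, 0.0628]
ee_rot: [-3.141, 0.001, 1.6]
wrist_force: [-0.5, 0.7, -0.5]
width: 0.0455
finger_force: 0.0
time: 28.95
tool_pos: [0.6227, -0.0247, 0.21]
ee_rot: [3.14, 0.001, 1.596]
wrist_force: [1.5, -0.4, 0.0]
width: 0.0468
finger_force: 0.0
time: 29.35
tool_pos: [0.5758, 0.1003, 0.2085]
ee_rot: [-3.141, -0.001, 1.606]
wrist_force: [0.2, -0.9, 1.0]
width: 0.0469
finger_force: 0.0
top 372 [[ 0.61   -0.1164  0.0456]
 [ 0.6198 -0.0799  0.0574]
 [ 0.6347 -0.0235  0.0643]]
side 430 [[ 0.6089 -0.1159  0.0467]
 [ 0.6187 -0.0826  0.0603]
 [ 0.6331 -0.0268  0.0663]]
top block 2582 med z 0.0697 rect [ 590.4 -176.4] [113.1 172.9] 1.3 
top cam 380 med z 0.0750 rect [582.3 192.5] [131.  110.4] 3.0 
top ring 184 med z 0.0879 rect [581.1 197.9] [105.9  93.5] 10.5 circ (577.5414428710938, 202.16436767578125) 62.62346649169922 mean [0.572  0.1908 0.0878]
top cap 35 med z 0.1213 rect [569.3 167.9] [11.5 47.3] 57.6 circ (572.3557739257812, 172.7406005859375) 23.640491485595703 mean [0.5655 0.169  0.1218]
top stud 38 med z 0.1181 rect [533.8 236.6] [15.6 11.4] 8.8 
top 
[... 220 characters left out ...]
 med z 0.0711 rect [ 583.1 -180.3] [129.  165.9] 2.6 
side cam 770 med z 0.0762 rect [581.2 190.4] [133.  114.6] 1.9 
side ring 579 med z 0.0886 rect [579.4 189.2] [106.6 107.5] 5.8 circ (578.389404296875, 193.44212341308594) 70.36629486083984 mean [0.5721 0.1754 0.0882]
side cap 85 med z 0.1224 rect [569.6 169.9] [16.6 53.7] 60.0 circ (572.8782958984375, 175.5128631591797) 26.907838821411133 mean [0.5763 0.1648 0.1221]
side stud 57 med z 0.1164 rect [532.  233.1] [17.1 15.5] 89.7 
side lens few 0
side tray 1021 med z 0.0167 rect [714.3 -17.7] [142.3 135.7] 1.2 
side rod1 422 med z 0.0206 rect [501.3 409.7] [ 31.1 163.6] 84.0 yaw 172.50248458680605 mean [0.489  0.4087 0.0205]
side rod2 few 0
```

View pics/s7.png

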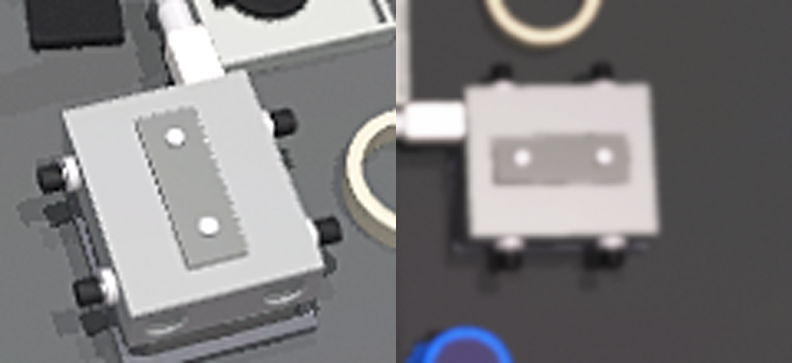

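Rod 2 is home: in the top half of the picture its collar meets the block at (467,120), and its free end is at y ≈ -0.02 as expected. Rod 1 has not moved; I'll take it now.

```bash

python3 -m handwheel '[[[0,0,0.09],[-0.148,0.62,0],0.5],[[0,0,0.09],[-0.148,0.62,0],0.5],[[0,0,0.09],[-0.148,0.62,0],0.5],[[0,0,0.09],[-0.148,0.62,0],0.5],[[0,0,0.09],[-0.148,0.62,0],0.5]]'
python3 -m handwheel '[[[0,0,0.09],[-0.148,0.62,0],0.5],[[0,0,0.09],[-0.148,0.62,0],0.5],[[0,0,0.09],[-0.148,0.62,0],0.5],[[0,0,0.09],[-0.148,0.62,0],0.5],[[0,0,0.09],[-0.148,0.62,0],0.5]]'
python3 -m handwheel '[[[0,0,0],[0,0,-0.6],0.5],[[0,0,0],[0,0,-0.6],0.5],[[0,0,0],[0,0,-0.6],0.5],[[0,0,0],[0,0,0],0.5],[[0,0,0],[0,0,0],0.5]]'
```

```text
time: 29.95
tool_pos: [0.5414, 0.2506, 0.2078]
ee_rot: [-3.141, 0.001, 2.31]
wrist_force: [-0.9, -0.8, -0.1]
width: 0.0473
finger_force: 0.0
time: 30.45
tool_pos: [0.505, 0.4059, 0.2076]
ee_rot: [-3.141, 0.001, 3.017]
wrist_force: [0.3, -0.3, 0.7]
width: 0.0469
finger_force: 0.0
time: 30.95
tool_pos: [0.5045, 0.4053, 0.1176]
ee_rot: [-3.14, -0.001, 3.012]
wrist_force: [-0.0, -0.6, 0.6]
width: 0.0468
finger_force: 0.0
```

```bash

python3 -m handwheel '[[[0,0,0],[-0.04,0.09,-0.5],0.5],[[0,0,0],[0,0,-0.5],0.5],[[0,0,0],[0,0,-0.4],0.5],[[0,0,0],[0,0,-0.2],0.5],[[0,0,0],[0,0,0],0.5]]'
python3 -m handwheel '[[[0,0,0],[0,0,0],0.5],[[0,0,0],[0,0,-0.18],0.5],[[0,0,0],[0,0,0],0.5],[[0,0,0],[0,0,0],0.5]]'
python3 -m handwheel '[[[0,0,0],[0,0,0],0.9],[[0,0,0],[0,0,0],0.9],[[0,0,0],[0,0,0],0.9],[[0,0,0],[0,0,0],0.9]]'
```

```text
time: 31.45
tool_pos: [0.502, 0.4107, 0.0382]
ee_rot: [-3.141, -0.0, 3.014]
wrist_force: [0.7, 0.2, -0.7]
width: 0.0473
finger_force: 0.0
time: 31.85
tool_pos: [0.5014, 0.4111, 0.0292]
ee_rot: [3.141, 0.0, 3.014]
wrist_force: [-0.2, 0.7, -0.1]
width: 0.0471
finger_force: 0.0
time: 32.25
tool_pos: [0.5016, 0.4116, 0.0293]
ee_rot: [3.14, 0.0, 3.014]
wrist_force: [0.3, 1.6, -0.5]
width: 0.0256
finger_force: 30.0
```

```bash

python3 -m handwheel '[[[0,0,0],[0,0,0.5],0.9],[[0,0,0],[0,0,0.7],0.9],[[0,0,0],[0,0,0.7],0.9],[[0,0,0],[0,0,0.8],0.9],[[0,0,0],[0,0,0.8],0.9]]'
python3 -m handwheel '[[[0,0,-0.075],[0.08,-0.714,0],0.9],[[0,0,-0.075],[0.08,-0.714,0],0.9],[[0,0,-0.075],[0.08,-0.714,0],0.9],[[0,0,-0.075],[0.08,-0.714,0],0.9]]'
python3 -m handwheel '[[[0,0,-0.075],[0.08,-0.714,0],0.9],[[0,0,-0.075],[0.08,-0.714,0],0.9],[[0,0,-0.075],[0.08,-0.714,0],0.9],[[0,0,-0.075],[0.08,-0.714,0],0.9]]'
python3 -m handwheel '[[[0,0,-0.075],[0.08,-0.714,0],0.9],[[0,0,-0.075],[0.08,-0.714,0],0.9],[[0,0,-0.075],[0.08,-0.714,0],0.9],[[0,0,-0.075],[0.08,-0.714,0],0.9]]'
python3 -m handwheel '[[[0,0,0],[0,0,0],0.9],[[0,0,0],[0,0,0],0.9],[[0,0,0],[0,0,0],0.9]]'
```

```text
time: 32.75
tool_pos: [0.5007, 0.4106, 0.2042]
ee_rot: [-3.14, -0.002, 3.014]
wrist_force: [0.7, 0.0, -2.8]
width: 0.0255
finger_force: 30.0
time: 33.15
tool_pos: [0.5169, 0.2668, 0.2031]
ee_rot: [-3.14, -0.001, 2.539]
wrist_force: [1.1, -1.1, -2.5]
width: 0.0256
finger_force: 30.0
time: 33.55
tool_pos: [0.5328, 0.1239, 0.2032]
ee_rot: [-3.14, -0.0, 2.067]
wrist_force: [0.5, 0.3, -0.8]
width: 0.026
finger_force: 30.0
time: 33.95
tool_pos: [0.5488, -0.0188, 0.2032]
ee_rot: [-3.14, -0.0, 1.596]
wrist_force: [0.9, -0.4, -3.0]
width: 0.026
finger_force: 30.0
time: 34.25
tool_pos: [0.549, -0.0164, 0.2035]
ee_rot: [-3.141, -0.001, 1.602]
wrist_force: [0.0, 0.5, -2.9]
width: 0.0257
finger_force: 30.0
```

```bash

python3 -m handwheel '[[[0,0,0],[0.02,0,-0.7],0.9],[[0,0,0],[0,0,-0.7],0.9],[[0,0,0],[0,0,-0.7],0.9],[[0,0,0],[0,0,-0.4],0.9],[[0,0,0],[0,0,-0.2],0.9]]'
python3 -m handwheel '[[[0,0,0],[0,0,0],0.9],[[0,0,0],[0,0,0],0.9],[[0,0,0],[0,0,0],0.9]]'
python3 ins.py .552 8
```

```text
time: 34.75
tool_pos: [0.5485, -0.0155, 0.0661]
ee_rot: [-3.137, -0.001, 1.603]
wrist_force: [-0.2, 0.9, -1.7]
width: 0.0259
finger_force: 30.0
time: 35.05
tool_pos: [0.5518, -0.0171, 0.0711]
ee_rot: [3.138, 0.001, 1.601]
wrist_force: [-0.5, -0.5, -2.7]
width: 0.0257
finger_force: 30.0
[ 0.5518 -0.0171  0.0711] [3.1378 0.0006 1.6012] [-0.4866 -0.525  -2.7185]
top 28
  y -0.069 x 0.5446..0.5594 mid 0.5520 zmax 0.0651
 block (array([ 590.6, -189.3]), array([113.4, 145.7]), 1.3) 0.06964358357985034
side 241
  y -0.100 x 0.5471..0.5589 mid 0.5530 zmax 0.0624
  y -0.089 x 0.5432..0.5610 mid 0.5521 zmax 0.0673
  y -0.070 x 0.5434..0.5594 mid 0.5514 zmax 0.0672
  y -0.054 x 0.5418..0.5603 mid 0.5510 zmax 0.0680
 block (array([ 588.9, -185.7]), array([116.8, 153.7]), 1.7) 0.07113819919453018
330 274
```

```bash

python3 -m handwheel '[[[0,0,0],[-0.03,0,-0.08],0.9],[[0,0,0],[0,0,0],0.9],[[0,0,0],[0,0,0],0.9],[[0,0,0],[0,0,0],0.9]]'
```

```text
time: 35.55
tool_pos: [0.5489, -0.0173, 0.065]
ee_rot: [3.141, 0.0, 1.601]
wrist_force: [-1.3, 0.2, -2.2]
width: 0.026
finger_force: 30.0
```

```bash

python3 -m handwheel '[[[0,0,0],[0.025,-0.1,0.02],0.9],[[0,0,0],[0.006,-0.2,0],0.9],[[0,0,0],[0.006,-0.2,0],0.9],[[0,0,0],[0.003,-0.1,0],0.9],[[0,0,0],[0,0,0],0.9]]'
python3 -m handwheel '[[[0,0,0],[0.003,-0.1,0],0.9],[[0,0,0],[0.003,-0.1,0],0.9],[[0,0,0],[0,0,0],0.9]]'
```

```text
time: 36.05
tool_pos: [0.5509, -0.0484, 0.066]
ee_rot: [3.142, 0.0, 1.599]
wrist_force: [0.3, 1.2, -3.1]
width: 0.0256
finger_force: 30.0
time: 36.35
tool_pos: [0.5514, -0.0579, 0.0661]
ee_rot: [3.141, 0.001, 1.6]
wrist_force: [0.1, -0.5, -2.3]
width: 0.0257
finger_force: 30.0
```

```bash

python3 -m handwheel '[[[0,0,0],[0.003,-0.1,0],0.9],[[0,0,0],[0.003,-0.1,0],0.9],[[0,0,0],[0.003,-0.1,0],0.9],[[0,0,0],[0,0,0],0.9]]'
python3 -m handwheel '[[[0,0,0],[0.003,-0.1,0],0.9],[[0,0,0],[0.003,-0.1,0],0.9],[[0,0,0],[0.003,-0.1,0],0.9],[[0,0,0],[0,0,0],0.9]]'
python3 -m handwheel '[[[0,0,0],[0.003,-0.1,0],0.9],[[0,0,0],[0.003,-0.08,0],0.9],[[0,0,0],[0,0,0],0.9]]'
```

```text
time: 36.75
tool_pos: [0.5523, -0.0729, 0.0662]
ee_rot: [3.14, 0.0, 1.6]
wrist_force: [3.1, -0.4, -2.6]
width: 0.0259
finger_force: 30.0
time: 37.15
tool_pos: [0.5533, -0.088, 0.0665]
ee_rot: [3.139, 0.001, 1.601]
wrist_force: [4.4, 0.6, -3.6]
width: 0.0255
finger_force: 30.0
time: 37.45
tool_pos: [0.5532, -0.0979, 0.0665]
ee_rot: [3.14, 0.003, 1.6]
wrist_force: [3.5, -2.8, -2.8]
width: 0.0254
finger_force: 30.0
```

```bash

python3 -m handwheel '[[[0,0,0],[0,-0.05,0],0.9],[[0,0,0],[0,-0.04,0],0.9],[[0,0,0],[0,0,0],0.9]]'
python3 -m handwheel '[[[0,0,0],[0,-0.05,0],0.9],[[0,0,0],[0,-0.03,0],0.9],[[0,0,0],[0,0,0],0.9]]'
```

```text
time: 37.75
tool_pos: [0.5527, -0.1008, 0.0662]
ee_rot: [3.141, -0.0, 1.601]
wrist_force: [5.5, 1.0, -2.1]
width: 0.0256
finger_force: 30.0
time: 38.05
tool_pos: [0.5527, -0.1015, 0.0663]
ee_rot: [3.141, -0.007, 1.601]
wrist_force: [4.1, 9.1, -1.2]
width: 0.0263
finger_force: 30.0
```

```bash

python3 -m handwheel '[[[0,0,0],[0,-0.05,0],0.9],[[0,0,0],[0,0,0],0.9],[[0,0,0],[0,0,0],0.9]]'
python3 -m handwheel '[[[0,0,0],[0,0.05,0],0.9],[[0,0,0],[0,0,0],0.6],[[0,0,0],[0,0,0],0.5],[[0,0,0],[0,0,0],0.5]]'
python3 -m handwheel '[[[0,0,0],[0,0,0.5],0.5],[[0,0,0],[0,0,0.8],0.5],[[0,0,0],[0,0,0.8],0.5],[[0,0,0],[-0.6,0.6,0.4],0.5],[[0,0,0],[-0.6,0.6,0],0.5]]'
python3 -m handwheel '[[[0,0,0],[-0.7,0.6,0],0.5],[[0,0,0],[-0.7,0.6,0],0.5],[[0,0,0],[-0.7,0.6,0],0.5],[[0,0,0],[-0.7,0.6,0],0.5],[[0,0,0],[-0.5,0.6,0],0.5]]'
python3 - <<'E'
from h import *
np.set_printoptions(precision=4,suppress=True)
im,d=snap("side","side9"); it,dt=snap("top","top9")
A=cv2.resize(im[245:375,300:430,::-1],None,fx=3,fy=3,interpolation=cv2.INTER_CUBIC);B=cv2.resize(it[165:295,335:465,::-1],None,fx=3,fy=3,interpolation=cv2.INTER_CUBIC)
cv2.imwrite("pics/s9.png",np.hstack([A,B]))
cv2.imwrite("pics/s9b.png",cv2.resize(im[90:390,150:500,::-1],None,fx=2,fy=2,interpolation=cv2.INTER_CUBIC))
for xs in(.622,.552):
  for c,dd,ii in(("top",dt,it),("side",d,im)):
    W=cloud(c,dd);z=W[...,2]
    m=(abs(W[...,0]-xs)<.022)&(W[...,1]>-.13)&(W[...,1]<-.01)&(z>.045)&(z<.066)&(ii.min(2)>60);P=W[m]
    col=P[(P[:,2]>.058)&(P[:,1]<-.07)]
    # collar outer end: jump in width
    w=[(round(y,3),round(float(np.ptp(P[(abs(P[:,1]-y)<.002)][:,0])),4)) for y in np.arange(-.09,-.06,.004) if (abs(P[:,1]-y)<.002).sum()>2]
    sp=P[P[:,1]>-.07]
    print(xs,c,"end y",np.percentile(P[:,1],99.5),"collar xmid",np.percentile(col[:,0],[2,98]).mean(),"z",np.median(col[:,2]),"spigot xmid",np.percentile(sp[:,0],[2,98]).mean(),w)
E
```

```text
time: 38.35
tool_pos: [0.5527, -0.1016, 0.0663]
ee_rot: [3.141, -0.011, 1.602]
wrist_force: [3.7, 13.7, 0.2]
width: 0.026
finger_force: 30.0
time: 38.75
tool_pos: [0.5515, -0.1053, 0.0658]
ee_rot: [-3.14, 0.001, 1.6]
wrist_force: [0.8, 0.5, 0.9]
width: 0.0454
finger_force: 0.0
time: 39.25
tool_pos: [0.4936, -0.0457, 0.1953]
ee_rot: [3.135, 0.002, 1.598]
wrist_force: [-0.6, 1.3, -0.0]
width: 0.0468
finger_force: 0.0
time: 39.75
tool_pos: [0.3251, 0.1053, 0.191]
ee_rot: [-3.141, 0.001, 1.599]
wrist_force: [0.8, 1.0, 0.3]
width: 0.0466
finger_force: 0.0
0.622 top end y -0.02104529635520052 collar xmid 0.6236927386988962 z 0.060862469729310864 spigot xmid 0.620465030552391 [(np.float64(-0.09), 0.0242), (np.float64(-0.086), 0.0257), (np.float64(-0.082), 0.0259), (np.float64(-0.078), 0.0203), (np.float64(-0.074), 0.0187), (np.float64(-0.07), 0.0193), (np.float64(-0.066), 0.0196), (np.float64(-0.062), 0.0197)]
0.622 side end y -0.02010380079546816 collar xmid 0.6215448520552795 z 0.06239140442360147 spigot xmid 0.6197355666610547 [(np.float64(-0.09), 0.0251), (np.float64(-0.086), 0.0253), (
[... 197 characters left out ...]
02377711613846495 collar xmid 0.554136724946573 z 0.06052267097261521 spigot xmid 0.5495100771391198 [(np.float64(-0.09), 0.0245), (np.float64(-0.086), 0.0257), (np.float64(-0.082), 0.0198), (np.float64(-0.078), 0.0192), (np.float64(-0.074), 0.0195), (np.float64(-0.07), 0.0195), (np.float64(-0.066), 0.0164), (np.float64(-0.062), 0.0169)]
0.552 side end y -0.02249054594253958 collar xmid 0.5516565906436619 z 0.061767919837013796 spigot xmid 0.548427546709456 [(np.float64(-0.09), 0.0246), (np.float64(-0.086), 0.0252), (np.float64(-0.082), 0.0205), (np.float64(-0.078), 0.0136), (np.float64(-0.074), 0.0192), (np.float64(-0.07), 0.0182), (np.float64(-0.066), 0.0165), (np.float64(-0.062), 0.0184)]
```

View pics/s9.png

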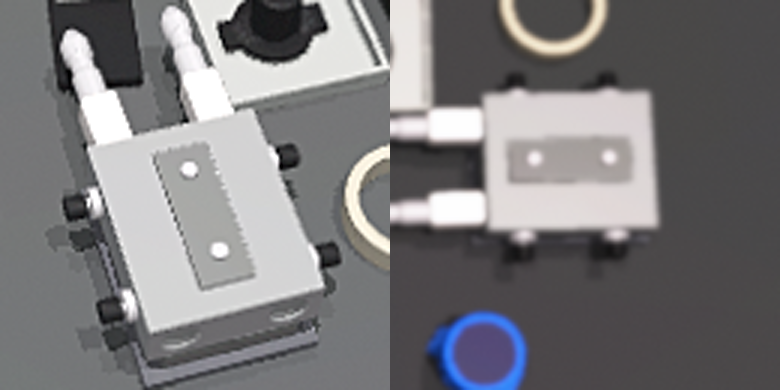

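View pics/s9b.png

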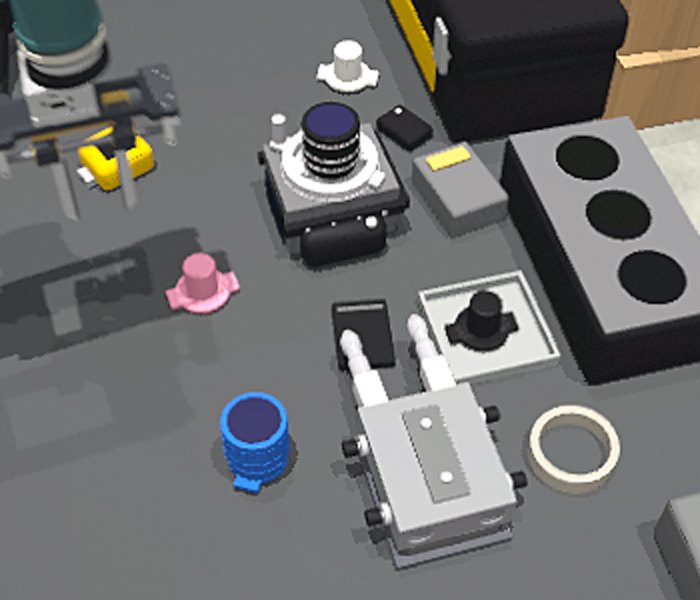

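The rods, lens, ring and cap all look right. I'll check the whole top picture once for any rod outside the crops.

```bash
python3 - <<'E'
from h import *
print([(b["bbox"],b["p"]) for c in("top","side") for b in robot.boxes_of("rod1_mid",c)])
E
```

```text
[([321.9, 202.6, 364.6, 215.5], 0.85), ([349.8, 249.7, 377.4, 283.5], 0.7), ([370.2, 234.6, 411.1, 263.8], 0.48), ([302.3, 140.0, 331.5, 183.4], 0.16)]
```

View pics/top9.png

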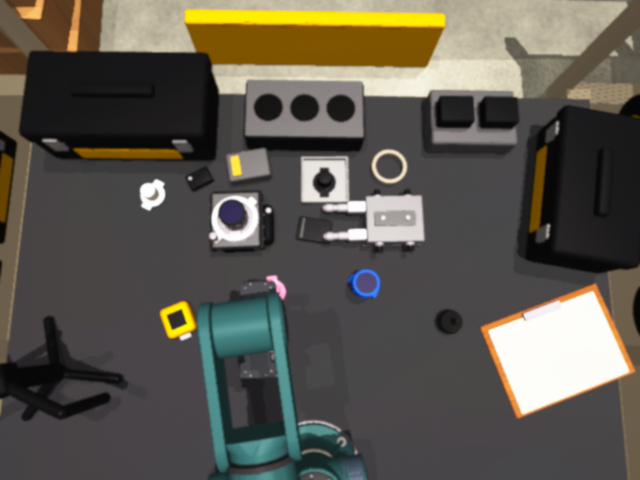

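View pics/side0.png

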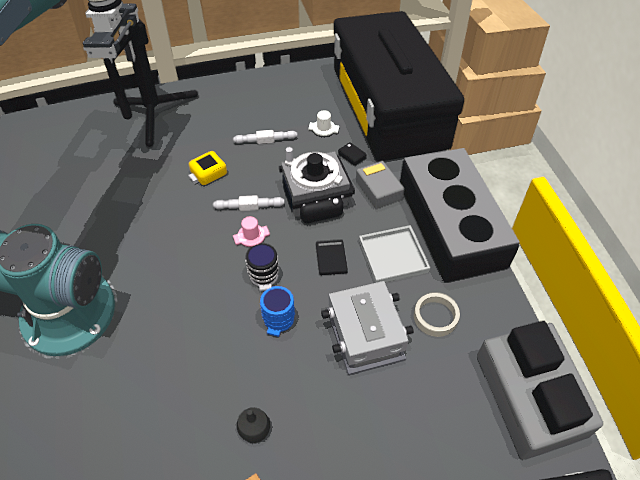

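The full pictures show only two rods, and both are now in the baseplate at top-view (345,207) and (345,236). The cap is in the tray at (324,181), and the arm is clear of everything.

```bash
python3 -m handwheel '[[[0,0,0],[0,0,0],0.5],[[0,0,0],[0,0,0],0.5]]'; python3 -c "
from bench import robot
print(robot.close_job())"
```

```text
time: 40.15
tool_pos: [0.3281, 0.1043, 0.1909]
ee_rot: [-3.141, 0.001, 1.598]
wrist_force: [0.2, 0.5, 0.7]
width: 0.0469
finger_force: 0.0
the job is handed in; nothing more can be done
None
```

I handed the job in at about 40 s and got no verdict back: by the last pictures the lens is seated with the ring locked, the cap is in the tray, and both rods on the bench are home in sockets a and b (plunger clicks judged from how firmly the collars stopped).

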